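# Gauge two weld bosses and scrap the tight one

### The job

Try the plug gauge in the bores of both bosses, pressing gently: in one of them it stops short, part-way down, in the other it goes on in. Once you have felt it stop in the tight one, push it fully home in the good one, collar down on the boss while you still hold it, and leave it standing there, with both bosses still in their nests. Then set the tight boss upright on the floor of the grey scrap tray; leave the good boss and the other things on the table where they are.

Things in the scene. Friction and masses are not known exactly. Their poses are not given: they have to be found in the camera images.
- boss_a: Plain round steel boss, 50 mm across and 50 mm high, about 0.45 kg, standing upright in one of the nests. Origin: centre of its underside, z up. The two bosses look alike; which one is tight, and which stands in which nest, changes from start to start and does not follow the name; exactly one is tight.
- boss_b: The other boss, same as boss_a in looks and outside size. Origin: centre of its underside, z up.
- boss_a_mouth (a point): Centre of the bore's mouth in the top face of boss_a. The bore is 20 mm wide for 15 mm, then runs through a captive bush, 29 mm long, to a floor 6 mm above the underside. In one boss the bush is 22 mm wide and the gauge goes home; in the other it is only 12 mm wide and the gauge stops hard 15 mm below the mouth, its collar 25 mm above the boss.
- boss_b_mouth (a point): The same point on boss_b. A push of about 5 N is enough to feel the stop in the tight bore; more than 30 N would damage the gauge.
- gauge: Plug gauge, 0.16 kg, upright in its stand. Origin: on its axis at the underside of the collar, z up. Below: steel plug, 18.5 mm diameter, 40 mm long. Above: collar, 32 mm diameter, 5 mm thick, then a square aluminium handle, 20 by 20 mm, sides along the body's x and y, from 5 to 55 mm above the origin. Home means that the collar lies on the boss's top face.
- gauge_tip (a point): Centre of the plug's flat tip, 40 mm below the collar's underside; the last 3 mm of the plug taper to 15.6 mm diameter.
- stand: Fixed wooden block, 70 by 70 by 50 mm high, with a 24.5 mm through hole in its middle in which the gauge hangs on its collar. Origin: centre of its underside.
- scrap_tray: Fixed open grey sheet-metal tray for rejected parts, 170 by 170 mm outside, walls 30 mm high and 4 mm thick, floor 4 mm above the table. Origin: centre of its underside, x and y along its sides. It and the stand swap sides from start to start.
- nest_l: Fixed square steel plate, 84 mm wide, its top 8 mm above the table, the nest more to the robot's left. Four low bars on it, along its x and y, form a 53 mm square pocket; their outer faces lie 34.5 mm from the centre, their tops 16 mm above the table. A boss stands on the plate in the pocket with 1.5 mm of play each way and lifts straight out. Origin: centre of the underside.
- nest_r: Same kind of nest, the one more to the right.
- angle_iron: Bystander: a loose dark angle-iron offcut, 40 by 130 by 40 mm. Origin: underside.
- chip_hammer: Bystander: a loose hammer, 220 mm long.
- wire_brush: Bystander: a loose brush, 200 mm long.
- tube_offcut: Bystander: a 40 mm long offcut of 40 mm square tube.
- pipe_ring: Bystander: a dark ring of pipe, 48 mm outside and 30 mm high.
- wrench: Bystander: a wrench, 160 mm long.
- flat_bar: Bystander: a dark piece of flat bar, 30 by 110 by 8 mm.

How it is judged (in metres and radians):
On the way, in this order (a step that is already met when the one before it is completed fails the run):
1. the held gauge is pressed gently (boss on its nest with over 7 N, its weight of 4 to 5 N included) against the stop in the tight bore, tip 11.5 to 18.5 mm below the mouth ((((contact force between boss_a and nest_l_c0 above 7 N or contact force between boss_a and nest_r_c0 above 7 N) and contact force between the fingers and gauge above 1 N and horizontal distance between gauge and boss_a_mouth below 0.005 m and z of gauge_tip in the frame of boss_a between 0.0315 and 0.0385 m and distance of each of boss_a, boss_b from where it was at the start of the episode below 0.01 m) or ((contact force between boss_b and nest_l_c0 above 7 N or contact force between boss_b and nest_r_c0 above 7 N) and contact force between the fingers and gauge above 1 N and horizontal distance between gauge and boss_b_mouth below 0.005 m and z of gauge_tip in the frame of boss_b between 0.0315 and 0.0385 m and distance of each of boss_a, boss_b from where it was at the start of the episode below 0.01 m))), for 0.1 s.
2. with the gauge still held and both bosses still in their nests, the gauge is fully home in one boss (((z of gauge_tip in the frame of boss_a below 0.0135 m and horizontal distance between gauge and boss_a_mouth below 0.004 m and angle between each of gauge, boss_a's own z axis and vertical below 0.08 rad and contact force between the fingers and gauge above 1 N and distance of each of boss_a, boss_b from where it was at the start of the episode below 0.01 m) or (z of gauge_tip in the frame of boss_b below 0.0135 m and horizontal distance between gauge and boss_b_mouth below 0.004 m and angle between each of gauge, boss_b's own z axis and vertical below 0.08 rad and contact force between the fingers and gauge above 1 N and distance of each of boss_b, boss_a from where it was at the start of the episode below 0.01 m))), for 0.2 s.
At the end, for the whole second after the job is handed in: The gauge stands home in a boss (tip under 13.5 mm above its underside, axes within 4 mm and 0.08 rad), which has moved under 10 mm; the other boss stands upright (0.08 rad) on the tray floor, within 62 mm of its centre along both sides; all three rest (under 20 mm/s) (((z of gauge_tip in the frame of boss_a below 0.0135 m and horizontal distance between gauge and boss_a_mouth below 0.004 m and angle between each of gauge, boss_a, boss_b's own z axis and vertical below 0.08 rad and distance of boss_a from where it was at the start of the episode below 0.01 m and x of boss_b in the frame of scrap_tray between -0.062 and 0.062 m and y of boss_b in the frame of scrap_tray between -0.062 and 0.062 m and z of boss_b in the frame of scrap_tray below 0.009 m) or (z of gauge_tip in the frame of boss_b below 0.0135 m and horizontal distance between gauge and boss_b_mouth below 0.004 m and angle between each of gauge, boss_b, boss_a's own z axis and vertical below 0.08 rad and distance of boss_b from where it was at the start of the episode below 0.01 m and x of boss_a in the frame of scrap_tray between -0.062 and 0.062 m and y of boss_a in the frame of scrap_tray between -0.062 and 0.062 m and z of boss_a in the frame of scrap_tray below 0.009 m)) and linear speed of each of gauge, boss_a, boss_b below 0.02 m/s); the robot touches nothing.
It fails at once if with the held gauge a boss is pressed down on its nest with more than 40 N (((contact force between boss_a and nest_l_c0 above 40 N or contact force between boss_a and nest_r_c0 above 40 N) and contact force between the fingers and gauge above 1 N and horizontal distance between gauge and boss_a_mouth below 0.025 m) or ((contact force between boss_b and nest_l_c0 above 40 N or contact force between boss_b and nest_r_c0 above 40 N) and contact force between the fingers and gauge above 1 N and horizontal distance between gauge and boss_b_mouth below 0.025 m)).
It fails at once if a bystander is moved more than 30 mm (distance of any of angle_iron, chip_hammer, wire_brush, tube_offcut, pipe_ring, wrench, flat_bar from where it was at the start of the episode above 0.03 m).
It also fails if it takes over 67 s, if anything falls off the work surface, if the arm or the gripper's body presses on something with over 40 N, if the wrist force passes 120 N, or if a joint passes its speed limit or range.

### The arm

A 6-joint arm with a two-finger parallel gripper is mounted at the origin on the work surface. World frame = base frame: x ahead of the robot, y to its left, z up, the work surface at z = 0. Lengths are in mm, angles in rad, forces in N, time in s.
With the tool pointing down it reaches from about 350 to 925 mm from the base axis. Payload 6.4 kg.
Tool frame: the origin (TCP) lies midway between the tips of the shut fingers; the grasp point (between the pads) lies ctrl.hold_point_z behind it (ctrl.hold_point_z is the distance from the TCP to the grasp point, in mm); z points along the fingers, x is the direction in which the jaws open and shut, and the axes are right-handed (so a half turn about z gives the same grasp; the last joint's range is limited). The gripper opens to 85 mm and grips with 20 to 120 N. Pads are 22 mm wide; open, the fingers measure 114 mm over their backs; the gripper's body (76 mm by 85 mm) begins 54 mm behind the grasp point. The pads swing forward as they close: fully open they stand 13 mm farther back than shut.
Start: joints at [-1.311, 0.245, 1.558, -0, 1.339, -0.174], TCP at [273.215, -589.803, 231.29] pointing down, gripper open.
Joint ranges: [-3.13, 3.13], [-1.02, 2.26], [0.13, 2.54], [-0.95, 4.09], [0.21, 2.88], [-2.74, 2.74]. Speed limits (rad/s): [2.57, 2.57, 3.14, 3.14, 3.14, 3.14].

### API

Orientations are given as a rotation vector (axis times angle).
In Python, from rig import ctrl gives the robot as it stands.
- The arm moves only by the tool move_arm, never from a script. Its argument "moves" is a list of rows, each an object of numbers: "hand": the finger opening in m, from 0 to 0.0854; "tx", "ty", "tz": the shift along the tool's x, y, z in m; "roll": the turn about the tool's z in degrees. In form: [{"hand": .., "tx": .., "ty": .., "tz": .., "roll": ..}, ...]. A call has exactly 8 rows; each row is the pose to reach, as a shift and turn from the pose commanded when the call began, along the tool's axes at that moment; what a row does not reach only later rows make up. A row lasts 1/10 s, in which the tool goes at most 50 mm and 8.59 degrees, less where a joint would pass 70% of its speed; a pose out of reach is approached as far as the arm can. A call with a gripper value outside its range is refused whole. The fingers move at their own pace and stop on an object; "newtons" is the grip in N (left out, the last holds). Time passes only in rows, so rows that repeat a pose let the fingers close, or fill a call up. It gives the time, the measured TCP pose, the force and the opening at its end, in the units of the state.
- ctrl.get_state(): the state, without advancing time (a new reading comes with each control period).
- ctrl.get_image(name): name is "scene" or "top" or "wrist"; returns a dict with "color" (384x512x3 uint8, red, green, blue), "fx", "fy", "cx", "cy" (pixels), "extrinsics" (4x4, takes a point from camera to world coordinates); the wrist camera has in their place "tool_from_camera" (4x4, takes a point from camera to tool coordinates, whose origin is the TCP and whose axes are the tool frame's). Camera axes: x right, y down, z forward; pixel columns grow to the right and rows downward; lengths in mm; the calibration is good to about 2 mm. A picture is of the moment at which its call begins: read the wrist's pose just before it. There is no depth.
- ctrl.job_done(): hands the job in, once; it reports no verdict.
Trained networks look in the newest picture that a camera, given by its name, has taken for a name from the list of things; names that differ only in an ending like _2 or _b are one class to them, and where a whole thing is asked for, a point or a joint stands for the part that bears it (a point fixed in the world has none). Each returns a list of dicts, best first, with "p" (0 to 1); they miss things now and then, are a little off and sometimes report something else, mostly with a low value. They report only what shows in the picture. A call takes as long as a camera call.
- ctrl.look_for(camera, name): "position" ([x, y, z] in mm, in world coordinates, good to about 4 mm: the middle of the surface that is visible of it).
- ctrl.spot_point(camera, name): "position" ([x, y, z] in mm, in world coordinates, good to about 4 mm: a listed point, or the origin of a listed thing).
The state is a dict: "t": time; "joints": joint angles; "joint_vel": joint speeds; "joint_efforts": joint torques, N m; "tool_pos": TCP position; "tcp_rot": TCP orientation; "ft_force": force on the tool from outside, world axes, zero at the start; "moment": the same for the moment, N m; "gripper_width": finger opening in mm.
Only numpy, scipy, OpenCV 4.12 (cv2) and the standard library are available. Lean on these libraries where they do the work, as an engineer would, in place of code of your own. Each camera call takes 0.05 s, during which the arm holds its last target.

## Working session

There is one attempt and no reset: what is moved stays moved. The work goes in short steps, Python scripts to look and compute and a tool call to move; the robot and the scene stay as the last step left them, time stands still between calls to the robot, and variables do not carry over. Pictures are saved under pics/ and viewed, and the job is handed in when it is done.

Besides the shell and the picture viewer there is one more tool, called after "Emit:" as name(argument=value, ...), one argument or row to a line, values as JSON. move_arm: Moves the arm, as the interface text tells. Its arguments: {"type":"object","properties":{"moves":{"type":"array"},"newtons":{"type":"number"}},"required":["moves"]}

```bash
ls; mkdir -p pics
python3 - <<'E'
from rig import ctrl
import cv2
s=ctrl.get_state();print(s, ctrl.hold_point_z)
for n in ["scene","top"]:
    im=ctrl.get_image(n);cv2.imwrite(f"pics/{n}0.png",im["color"][:,:,::-1])
    print(n,im["fx"],im["fy"],im["cx"],im["cy"],im["extrinsics"])
    for t in ["boss_a","gauge","stand","scrap_tray","nest_l","nest_r","gauge_tip","boss_a_mouth"]:
        print(t,[(([round(v) for v in d["position"]]),round(d["p"],2)) for d in ctrl.spot_point(n,t)][:4])
E
```

```text
pics
{'t': 0.0, 'joints': array([-1.31107428e+00,  2.45816361e-01,  1.55904485e+00,  7.52464267e-06,
        1.33870263e+00, -1.74123902e-01]), 'joint_vel': array([ 6.89482784e-04,  1.44220021e-03, -9.97460595e-05, -1.19079481e-03,
       -1.08721542e-04, -1.15096458e-03]), 'joint_efforts': array([-1.68920055e-04, -4.29511964e+01, -3.26126504e+01, -1.42842582e-04,
        5.34672217e-03,  2.88300775e-06]), 'tool_pos': array([ 273.08028161, -589.22374581,  230.16228998]), 'tcp_rot': array([-2.64636187e+00,  1.69055050e+00,  2.27236149e-03]), 'ft_force': array([0.58940924, 0.19604431, 0.70339427]), 'moment': array([ 0.03381828, -0.00979229, -0.01273354]), 'gripper_width': 85.74320837620574} 18.700000000000003
scene 347.97636185844607 347.97636185844607 253.74180649979937 189.2919291738618 [[ 5.61127043e-01  5.45457611e-01 -6.22585284e-01  1.15073696e+03]
 [ 8.27645450e-01 -3.59003291e-01  4.31415862e-01 -4.32914481e+02]
 [ 1.18088993e-02 -7.57358985e-01 -6.52891965e-01  6.80473585e+02]
 [ 0.00000000e+00  0.00000000e+00  0.00000000e+00  1.00000000e+00]]
boss_a [([501, 92, 11], 0.87), ([
[... 539 characters left out ...]
273077421 189.76576852731253 [[ 2.42571753e-02 -9.84802019e-01  1.71978409e-01  3.79040066e+02]
 [-9.99626577e-01 -2.17286234e-02  1.65702482e-02 -4.84592758e+01]
 [-1.25815598e-02 -1.72316136e-01 -9.84961346e-01  1.12793104e+03]
 [ 0.00000000e+00  0.00000000e+00  0.00000000e+00  1.00000000e+00]]
boss_a [([494, -86, 10], 0.72), ([500, 95, 7], 0.53)]
gauge [([487, -297, 50], 0.65)]
stand [([487, -294, 2], 0.71), ([495, -86, 8], 0.31)]
scrap_tray [([521, 316, -2], 0.9), ([717, 262, -4], 0.75)]
nest_l [([502, -87, 1], 0.83), ([519, 313, -2], 0.68), ([501, 96, 3], 0.63)]
nest_r [([502, -87, 1], 0.83), ([519, 313, -2], 0.68), ([501, 96, 3], 0.63)]
gauge_tip []
boss_a_mouth [([498, 95, 58], 0.81)]
```

View pics/scene0.png

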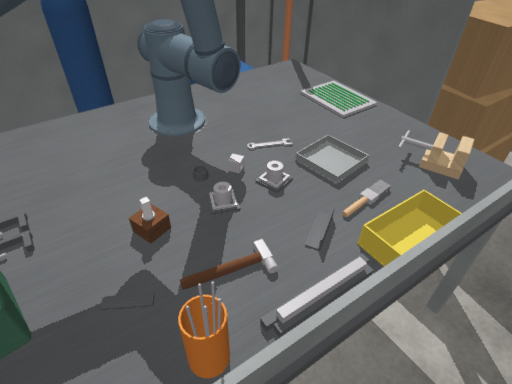

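View pics/top0.png

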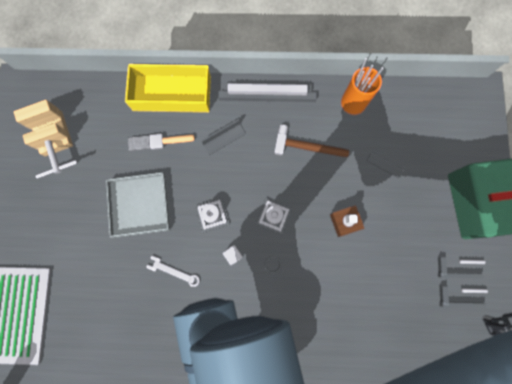

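```bash
cat > h.py <<'E'
from rig import ctrl
import cv2, numpy as np
from scipy.spatial.transform import Rotation as R
np.set_printoptions(precision=4,suppress=True)
def proj(im,P):
    T=np.linalg.inv(im["T"]); p=T[:3,:3]@np.array(P,float)+T[:3,3]
    return np.array([im["fx"]*p[0]/p[2]+im["cx"], im["fy"]*p[1]/p[2]+im["cy"]])
def back(im,uv,z):
    d=im["T"][:3,:3]@np.array([(uv[0]-im["cx"])/im["fx"],(uv[1]-im["cy"])/im["fy"],1.]); o=im["T"][:3,3]
    return o+d*(z-o[2])/d[2]
def get(n):
    s=ctrl.get_state(); im=ctrl.get_image(n)
    if n=="wrist":
        T=np.eye(4);T[:3,:3]=R.from_rotvec(s["tcp_rot"]).as_matrix();T[:3,3]=s["tool_pos"]
        im["T"]=T@im["tool_from_camera"]
    else: im["T"]=im["extrinsics"]
    return im
def shift(goal):
    "tool-frame shift in m to world TCP goal (mm)"
    s=ctrl.get_state();return R.from_rotvec(s["tcp_rot"]).as_matrix().T@(np.array(goal)-s["tool_pos"])/1000
def yaw():
    m=R.from_rotvec(ctrl.get_state()["tcp_rot"]).as_matrix();return np.degrees(np.arctan2(m[1,0],m[0,0]))
def save(im,name,f=1,crop=None):
    c=im["color"][:,:,::-1]
    if crop: c=c[crop[1]:crop[3],crop[0]:crop[2]]
    c=cv2.resize(c,None,fx=f,fy=f,interpolation=cv2.INTER_CUBIC) if f!=1 else c
    cv2.imwrite("pics/"+name,c)
E
python3 - <<'E'
from h import *
im=get("top"); save(im,"topc.png",5,(190,190,350,280))
w=get("wrist"); print(w["tool_from_camera"],w["fx"],w["cx"],w["cy"]); save(w,"w0.png")
print(yaw(), shift([486-0,-296,200]))
for n,a in zip("ABCDEFG",["angle_iron","chip_hammer","wire_brush","tube_offcut","pipe_ring","wrench","flat_bar"]):
    print(a,[([round(v) for v in d["position"]],round(d["p"],2)) for d in ctrl.look_for("top",a)][:2])
E
```

```text
[[   1.       -0.0002   -0.0011   -0.8699]
 [   0.0005    0.9563    0.2923  -74.1615]
 [   0.001    -0.2923    0.9563 -142.4563]
 [   0.        0.        0.        1.    ]] 293.7025805877432 253.82349907625564 190.20251234172292
-65.14638566528106 [-0.1772 -0.3166  0.0313]
angle_iron [([500, 90, 64], 0.59)]
chip_hammer [([707, -169, 24], 0.89)]
wire_brush [([718, 283, 16], 0.67)]
tube_offcut [([382, 26, 39], 0.75), ([494, -85, 59], 0.5)]
pipe_ring [([356, -88, 30], 0.68)]
wrench [([337, 204, 8], 0.6)]
flat_bar [([661, -418, 11], 0.71), ([734, 71, 5], 0.53)]
```

View pics/topc.png

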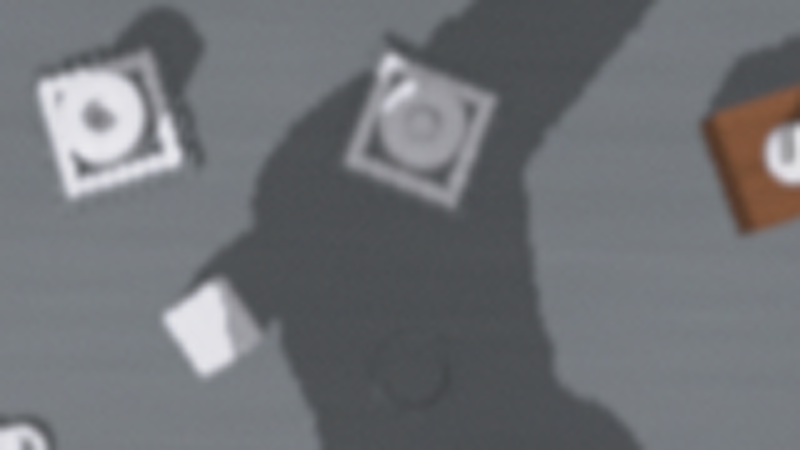

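View pics/w0.png

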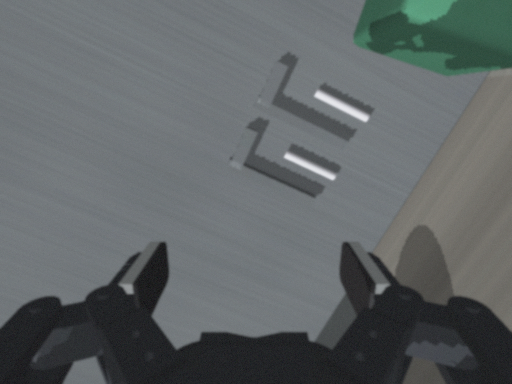

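Emit:
move_arm(
  moves=[
    {"hand": 0.085,"tx": -0.177,"ty": -0.317,"tz": 0.02,"roll": 0},
    {"hand": 0.085,"tx": -0.177,"ty": -0.317,"tz": 0.02,"roll": 0},
    {"hand": 0.085,"tx": -0.177,"ty": -0.317,"tz": 0.02,"roll": 0},
    {"hand": 0.085,"tx": -0.177,"ty": -0.317,"tz": 0.02,"roll": 0},
    {"hand": 0.085,"tx": -0.177,"ty": -0.317,"tz": 0.02,"roll": 0},
    {"hand": 0.085,"tx": -0.177,"ty": -0.317,"tz": 0.02,"roll": 0},
    {"hand": 0.085,"tx": -0.177,"ty": -0.317,"tz": 0.02,"roll": 0},
    {"hand": 0.085,"tx": -0.177,"ty": -0.317,"tz": 0.02,"roll": 0},
  ],
)

```text
t: 2.15
tool_pos: [488.2, -292.2, 211.0]
tcp_rot: [-2.651, 1.685, 0.001]
ft_force: [-0.6, -0.6, -0.7]
gripper_width: 84.7
```

Run:
```python
from h import *
s=ctrl.get_state();print(s["t"],s["tool_pos"],s["tcp_rot"],s["ft_force"],s["joint_vel"])
w=get("wrist");save(w,"w1.png",1.5)
print(yaw());
for t in ["gauge","stand","gauge_tip"]: print(t,[(d["position"],round(d["p"],2)) for d in ctrl.spot_point("wrist",t)][:2])
```

```text
2.15 [ 488.235  -292.1944  211.046 ] [-2.6506  1.6846  0.0007] [-0.6193 -0.5617 -0.6885] [ 0.1816  0.0382 -0.031  -0.0336 -0.0189  0.203 ]
-64.87371893745927
gauge [([485.7, -293.1, 53.6], 0.66)]
stand [([488.0, -296.3, -0.7], 0.94)]
gauge_tip [([488.6, -295.9, -3.1], 0.57)]
```

View pics/w1.png

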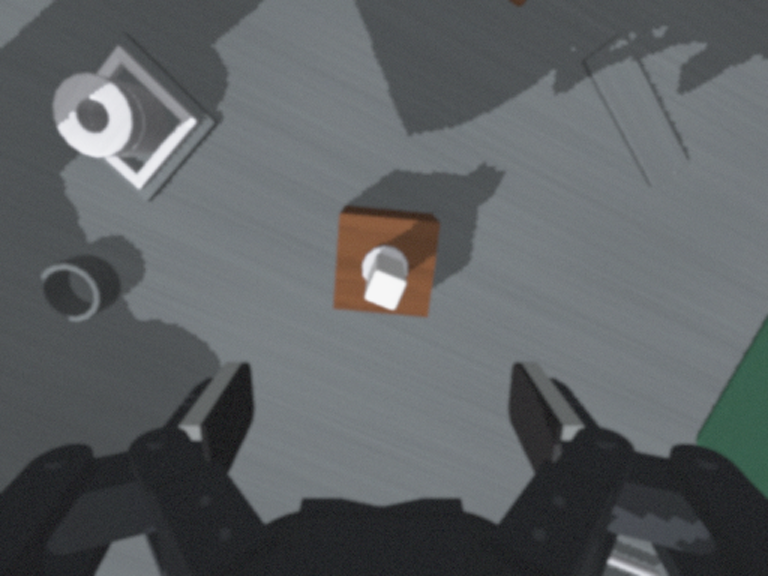

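Run:
```python
from h import *
w=get("wrist");save(w,"w2.png",6,(210,130,310,220))
s=ctrl.get_state();print(s["tool_pos"],s["tcp_rot"],s["ft_force"],s["joint_vel"])
np.save("w2T.npy",w["T"])
```

```text
[ 485.8879 -297.2003  211.4516] [ 2.6459 -1.6928  0.0003] [-0.7324  0.0112  0.82  ] [-0.014  -0.001   0.0006  0.0029 -0.0012  0.0032]
```

View pics/w2.png

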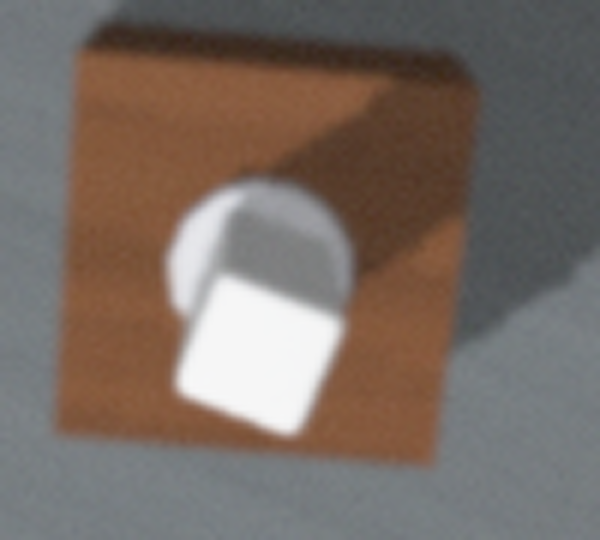

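Run:
```python
from h import *
w=get("wrist")
def f(c,z):
    P=np.array([back(w,(210+u/6,130+v/6),z)[:2] for u,v in c]);
    e=[np.degrees(np.arctan2(*(P[(i+1)%4]-P[i])[::-1])) for i in range(4)]
    print(P.mean(0),[np.linalg.norm(P[(i+1)%4]-P[i]) for i in range(4)],np.array(e)%90)
f([(222,274),(344,322),(295,438),(175,390)],105)
f([(80,52),(478,92),(436,464),(55,433)],50)
for i in range(3):
    s=ctrl.get_state();print(s["tool_pos"],yaw()); ctrl.get_image("wrist")
```

```text
[ 484.0373 -296.207 ] [np.float64(19.26488139344255), np.float64(19.381902142418415), np.float64(19.383947257090192), np.float64(19.107485242270684)] [2.6403 3.2886 1.832  2.9466]
[ 484.2827 -296.5738] [np.float64(68.70159669209099), np.float64(68.44238273861238), np.float64(70.00957781137619), np.float64(69.37955834960654)] [19.0428 20.3327 19.8236 19.2404]
[ 485.7678 -297.4471  211.4597] -65.26174958127194
[ 485.7334 -297.4512  211.4379] -65.2758215734483
[ 485.747  -297.3634  211.4026] -65.27541084533864
```

Emit:
move_arm(
  moves=[
    {"hand": 0.085,"tx": -0.0016,"ty": 0.001,"tz": 0.04,"roll": 8.5},
    {"hand": 0.085,"tx": -0.0016,"ty": 0.001,"tz": 0.07,"roll": 17},
    {"hand": 0.085,"tx": -0.0016,"ty": 0.001,"tz": 0.085,"roll": 22},
    {"hand": 0.085,"tx": -0.0016,"ty": 0.001,"tz": 0.105,"roll": 22},
    {"hand": 0.085,"tx": -0.0016,"ty": 0.001,"tz": 0.13,"roll": 22},
    {"hand": 0.085,"tx": -0.0016,"ty": 0.001,"tz": 0.145,"roll": 22},
    {"hand": 0.085,"tx": -0.0016,"ty": 0.001,"tz": 0.15,"roll": 22},
    {"hand": 0.085,"tx": -0.0016,"ty": 0.001,"tz": 0.15,"roll": 22},
  ],
)

```text
t: 3.4
tool_pos: [484.6, -295.0, 60.9]
tcp_rot: [2.276, -2.166, -0.002]
ft_force: [1.0, -0.1, -0.2]
gripper_width: 85.0
```

Run:
```python
from h import *
w=get("wrist");w=get("wrist");save(w,"w3.png",1)
s=ctrl.get_state();print(s["tool_pos"],yaw(),s["ft_force"],s["joint_vel"])
```

```text
[ 485.4882 -295.6503   62.4003] -87.15538804927907 [ 0.3135 -0.1293  0.4108] [ 0.0045 -0.0091 -0.0054  0.0002 -0.0019  0.0002]
```

View pics/w3.png

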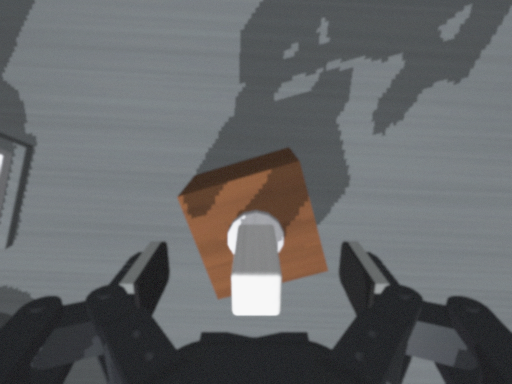

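Emit:
move_arm(
  moves=[
    {"hand": 0.0,"tx": 0,"ty": 0.001,"tz": 0.002,"roll": 0},
    {"hand": 0.0,"tx": 0,"ty": 0.001,"tz": 0.002,"roll": 0},
    {"hand": 0.0,"tx": 0,"ty": 0.001,"tz": 0.002,"roll": 0},
    {"hand": 0.0,"tx": 0,"ty": 0.001,"tz": 0.002,"roll": 0},
    {"hand": 0.0,"tx": 0,"ty": 0.001,"tz": 0.002,"roll": 0},
    {"hand": 0.0,"tx": 0,"ty": 0.001,"tz": 0.002,"roll": 0},
    {"hand": 0.0,"tx": 0,"ty": 0.001,"tz": 0.002,"roll": 0},
    {"hand": 0.0,"tx": 0,"ty": 0.001,"tz": 0.002,"roll": 0},
  ],
  newtons=70,
)

```text
t: 4.3
tool_pos: [484.2, -295.2, 59.7]
tcp_rot: [-2.276, 2.165, -0.001]
ft_force: [-0.2, 0.1, 3.4]
gripper_width: 19.2
```

Emit:
move_arm(
  moves=[
    {"hand": 0.0,"tx": 0,"ty": 0.0,"tz": -0.04,"roll": 0},
    {"hand": 0.0,"tx": 0,"ty": 0.0,"tz": -0.085,"roll": 0},
    {"hand": 0.0,"tx": 0,"ty": 0.0,"tz": -0.1,"roll": 0},
    {"hand": 0.0,"tx": -0.045,"ty": 0.01,"tz": -0.1,"roll": 0},
    {"hand": 0.0,"tx": -0.09,"ty": 0.02,"tz": -0.1,"roll": 0},
    {"hand": 0.0,"tx": -0.135,"ty": 0.03,"tz": -0.1,"roll": 0},
    {"hand": 0.0,"tx": -0.18,"ty": 0.035,"tz": -0.1,"roll": 0},
    {"hand": 0.0,"tx": -0.209,"ty": 0.039,"tz": -0.1,"roll": 0},
  ],
)

```text
t: 5.1
tool_pos: [432.5, -85.2, 157.4]
tcp_rot: [2.277, -2.164, -0.005]
ft_force: [0.2, -0.1, -1.3]
gripper_width: 19.1
```

Run:
```python
from h import *
for i in range(4): w=get("wrist")
save(w,"w4.png",1.5)
np.save("T4.npy",w["T"])
s=ctrl.get_state();print(s["t"],s["tool_pos"],yaw(),s["ft_force"],s["joint_vel"],s["gripper_width"])
print([(d["position"],round(d["p"],2)) for d in ctrl.spot_point("wrist","boss_a_mouth")][:2])
print([(d["position"],round(d["p"],2)) for d in ctrl.spot_point("wrist","gauge_tip")][:2])
```

```text
5.3 [433.9455 -87.6379 158.3455] -87.0699737317492 [ 0.7027 -0.975  -0.7168] [-0.0276  0.0158 -0.0288 -0.0009 -0.0002 -0.0001] 19.286400412376736
[([493.6, 93.2, 58.4], 0.61)]
[([437.7, -85.4, 110.0], 0.82)]
```

View pics/w4.png

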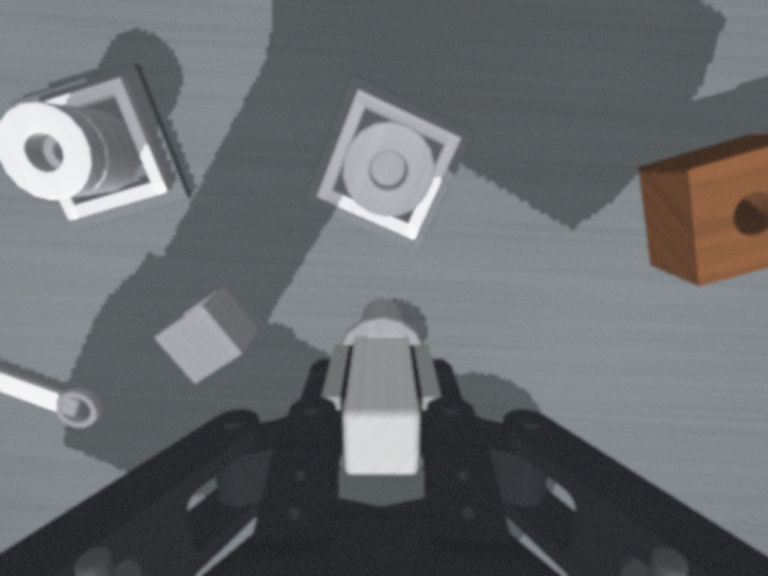

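Run:
```python
from h import *
w=get("wrist"); np.save("T5.npy",w["T"]); s=ctrl.get_state(); print(s["tool_pos"])
save(w,"w5a.png",7,(200,60,315,145)); save(w,"w5b.png",6,(200,195,310,330))
```

```text
[434.5816 -89.0427 159.004 ]
```

View pics/w5a.png

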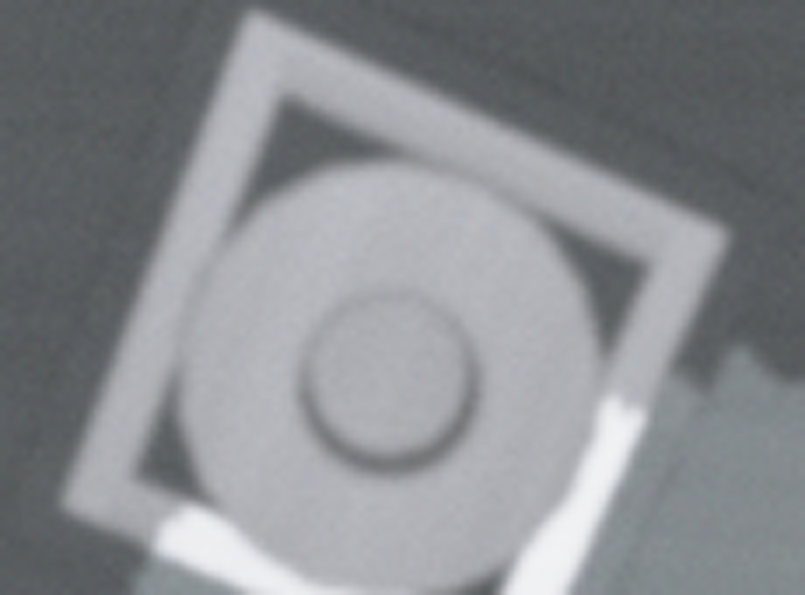

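View pics/w5b.png

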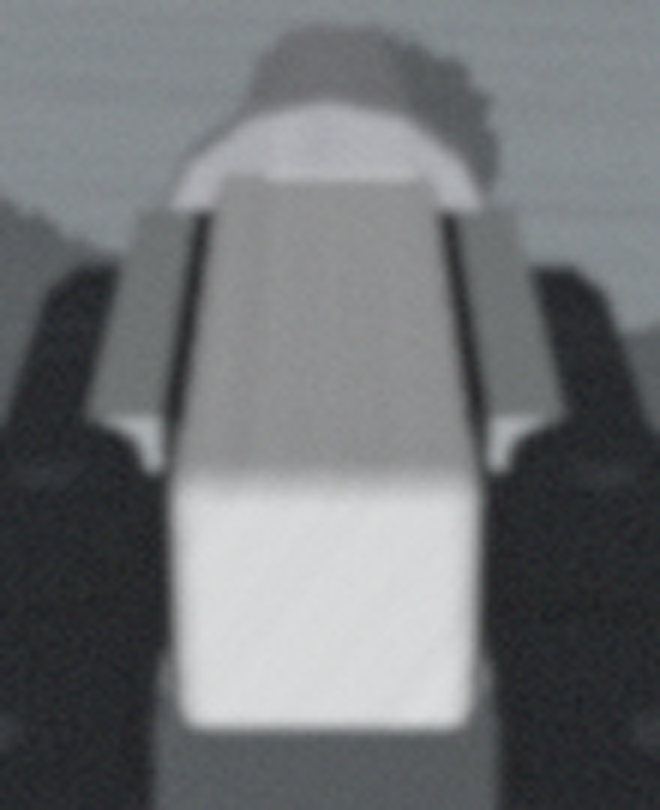

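Run:
```python
from h import *
w=get("wrist"); s=ctrl.get_state(); print(s["tool_pos"],w["T"]-np.load("T5.npy"))
for y in (376,379): print(back(w,(200+391/7,60+y/7),58))
for x in (180,602): print(back(w,(200+x/7,60+377/7),58))
z=s["tool_pos"][2]+45
m=R.from_rotvec(s["tcp_rot"]).as_matrix()
for u,v in [(172,485),(482,485),(468,730),(185,730)]:
  print("handle", m.T@(back(w,(200+u/6,195+v/6),z)-s["tool_pos"]))
# collar ellipse top edge z=TCP-5, row 102
print("collar front",m.T@(back(w,(200+325/6,195+102/6),s["tool_pos"][2]-5)-s["tool_pos"]))
for u in (175,482): print("collar side",m.T@(back(w,(200+u/6,195+205/6),s["tool_pos"][2]-5)-s["tool_pos"]))
```

```text
[434.6399 -89.0866 159.0805] [[-0.0005 -0.      0.0001  0.0661]
 [-0.      0.0005  0.0002 -0.2481]
 [-0.     -0.0001 -0.      0.1213]
 [ 0.      0.      0.      0.    ]]
[498.0585 -86.7042  58.    ]
[497.7255 -86.7209  58.    ]
[496.7832 -62.5339  58.    ]
[ 499.1115 -110.8804   58.    ]
handle [-10.3903  -9.9116 -45.003 ]
handle [  9.2792  -9.9198 -45.0053]
handle [  8.838    8.8121 -44.9973]
handle [-10.0005   8.8239 -44.9951]
collar front [ -0.6732 -16.4593   4.9931]
collar side [-14.3484  -6.4062   4.9989]
collar side [13.6386 -6.4121  4.9957]
```

Emit:
move_arm(
  moves=[
    {"hand": 0.0,"tx": 0.0014,"ty": -0.035,"tz": 0.0,"roll": 0},
    {"hand": 0.0,"tx": 0.0014,"ty": -0.0625,"tz": 0.01,"roll": 0},
    {"hand": 0.0,"tx": 0.0014,"ty": -0.0628,"tz": 0.03,"roll": 0},
    {"hand": 0.0,"tx": 0.0014,"ty": -0.0628,"tz": 0.04,"roll": 0},
    {"hand": 0.0,"tx": 0.0014,"ty": -0.0628,"tz": 0.042,"roll": 0},
    {"hand": 0.0,"tx": 0.0014,"ty": -0.0628,"tz": 0.042,"roll": 0},
    {"hand": 0.0,"tx": 0.0014,"ty": -0.0628,"tz": 0.042,"roll": 0},
    {"hand": 0.0,"tx": 0.0014,"ty": -0.0628,"tz": 0.042,"roll": 0},
  ],
)

```text
t: 6.3
tool_pos: [497.7, -86.8, 118.3]
tcp_rot: [-2.275, 2.165, -0.003]
ft_force: [-0.0, -0.4, -1.3]
gripper_width: 19.3
```

Run:
```python
from h import *
w=get("wrist")
save(w,"w6.png",3,(160,120,340,310))
c=get("scene");save(c,"s6.png",5,(180,140,310,230))
s=ctrl.get_state();print(s["t"],s["tool_pos"],s["tcp_rot"],yaw(),s["ft_force"],s["gripper_width"])
```

```text
6.4 [497.638  -86.6409 118.0748] [-2.2756  2.1652 -0.0021] -87.15035851184683 [-0.4023 -0.0858 -2.2263] 19.0465319152944
```

View pics/w6.png

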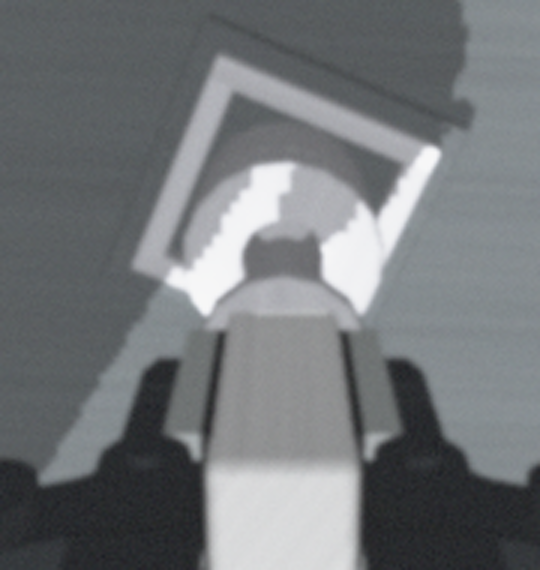

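View pics/s6.png

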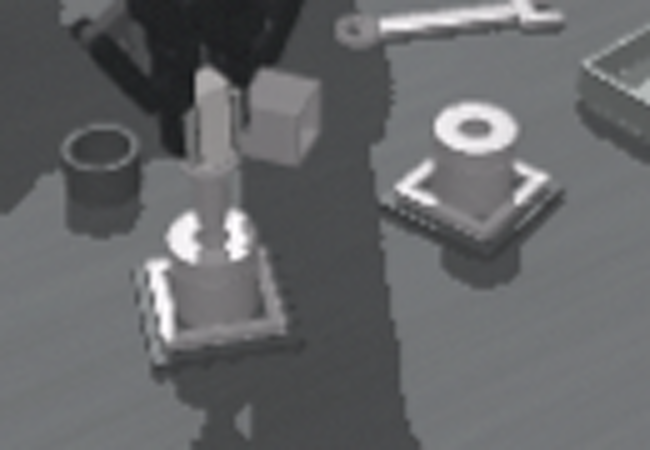

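Emit:
move_arm(
  moves=[
    {"hand": 0.0,"tx": 0,"ty": 0,"tz": 0.004,"roll": 0},
    {"hand": 0.0,"tx": 0,"ty": 0,"tz": 0.007,"roll": 0},
    {"hand": 0.0,"tx": 0,"ty": 0,"tz": 0.01,"roll": 0},
    {"hand": 0.0,"tx": 0,"ty": 0,"tz": 0.012,"roll": 0},
    {"hand": 0.0,"tx": 0,"ty": 0,"tz": 0.013,"roll": 0},
    {"hand": 0.0,"tx": 0,"ty": 0,"tz": 0.013,"roll": 0},
    {"hand": 0.0,"tx": 0,"ty": 0,"tz": 0.013,"roll": 0},
    {"hand": 0.0,"tx": 0,"ty": 0,"tz": 0.013,"roll": 0},
  ],
)

```text
t: 7.2
tool_pos: [497.2, -86.4, 104.2]
tcp_rot: [2.276, -2.165, -0.0]
ft_force: [-0.3, 0.1, -2.3]
gripper_width: 18.9
```

Emit:
move_arm(
  moves=[
    {"hand": 0.0,"tx": 0,"ty": 0,"tz": 0.001,"roll": 0},
    {"hand": 0.0,"tx": 0,"ty": 0,"tz": 0.002,"roll": 0},
    {"hand": 0.0,"tx": 0,"ty": 0,"tz": 0.003,"roll": 0},
    {"hand": 0.0,"tx": 0,"ty": 0,"tz": 0.004,"roll": 0},
    {"hand": 0.0,"tx": 0,"ty": 0,"tz": 0.005,"roll": 0},
    {"hand": 0.0,"tx": 0,"ty": 0,"tz": 0.006,"roll": 0},
    {"hand": 0.0,"tx": 0,"ty": 0,"tz": 0.007,"roll": 0},
    {"hand": 0.0,"tx": 0,"ty": 0,"tz": 0.008,"roll": 0},
  ],
)

```text
t: 8.0
tool_pos: [497.2, -86.5, 96.2]
tcp_rot: [2.276, -2.165, -0.0]
ft_force: [-1.8, -0.9, -0.3]
gripper_width: 19.5
```

Run:
```python
from h import *
w=get("wrist"); 
save(w,"w7.png",2,(100,100,400,340))
s=ctrl.get_state();print(s["t"],s["tool_pos"],yaw(),s["ft_force"],s["moment"],s["gripper_width"])
```

```text
8.05 [497.1832 -86.4712  96.0456] -87.14880308526803 [-2.0725 -0.3702 -0.929 ] [-0.2576  0.3905  0.0484] 19.30812749098704
```

Emit:
move_arm(
  moves=[
    {"hand": 0.0,"tx": 0,"ty": 0.0004,"tz": 0.0005,"roll": 0},
    {"hand": 0.0,"tx": 0,"ty": 0.0006,"tz": 0.001,"roll": 0},
    {"hand": 0.0,"tx": 0,"ty": 0.0006,"tz": 0.0015,"roll": 0},
    {"hand": 0.0,"tx": 0,"ty": 0.0006,"tz": 0.002,"roll": 0},
    {"hand": 0.0,"tx": 0,"ty": 0.0006,"tz": 0.0025,"roll": 0},
    {"hand": 0.0,"tx": 0,"ty": 0.0006,"tz": 0.003,"roll": 0},
    {"hand": 0.0,"tx": 0,"ty": 0.0006,"tz": 0.0035,"roll": 0},
    {"hand": 0.0,"tx": 0,"ty": 0.0006,"tz": 0.004,"roll": 0},
  ],
)

```text
t: 8.85
tool_pos: [496.7, -86.4, 92.2]
tcp_rot: [-2.276, 2.165, 0.0]
ft_force: [-0.2, -0.8, -1.6]
gripper_width: 19.2
```

Emit:
move_arm(
  moves=[
    {"hand": 0.0,"tx": 0,"ty": 0,"tz": 0.0005,"roll": 0},
    {"hand": 0.0,"tx": 0,"ty": 0,"tz": 0.001,"roll": 0},
    {"hand": 0.0,"tx": 0,"ty": 0,"tz": 0.0015,"roll": 0},
    {"hand": 0.0,"tx": 0,"ty": 0,"tz": 0.002,"roll": 0},
    {"hand": 0.0,"tx": 0,"ty": 0,"tz": 0.0025,"roll": 0},
    {"hand": 0.0,"tx": 0,"ty": 0,"tz": 0.003,"roll": 0},
    {"hand": 0.0,"tx": 0,"ty": 0,"tz": 0.003,"roll": 0},
    {"hand": 0.0,"tx": 0,"ty": 0,"tz": 0.003,"roll": 0},
  ],
)

```text
t: 9.65
tool_pos: [496.7, -86.5, 89.3]
tcp_rot: [-2.276, 2.165, 0.0]
ft_force: [-0.1, 0.3, -2.1]
gripper_width: 19.3
```

Emit:
move_arm(
  moves=[
    {"hand": 0.0,"tx": 0,"ty": 0,"tz": 0.0005,"roll": 0},
    {"hand": 0.0,"tx": 0,"ty": 0,"tz": 0.001,"roll": 0},
    {"hand": 0.0,"tx": 0,"ty": 0,"tz": 0.0015,"roll": 0},
    {"hand": 0.0,"tx": 0,"ty": 0,"tz": 0.002,"roll": 0},
    {"hand": 0.0,"tx": 0,"ty": 0,"tz": 0.003,"roll": 0},
    {"hand": 0.0,"tx": 0,"ty": 0,"tz": 0.004,"roll": 0},
    {"hand": 0.0,"tx": 0,"ty": 0,"tz": 0.005,"roll": 0},
    {"hand": 0.0,"tx": 0,"ty": 0,"tz": 0.006,"roll": 0},
  ],
)

```text
t: 10.45
tool_pos: [496.7, -86.5, 83.2]
tcp_rot: [2.276, -2.165, -0.0]
ft_force: [0.2, -0.1, -1.4]
gripper_width: 19.2
```

Run:
```python
from h import *
c=get("scene");save(c,"s8.png",5,(180,140,310,230))
s=ctrl.get_state();print(s["t"],s["tool_pos"],yaw(),s["ft_force"],s["moment"],s["gripper_width"])
```

```text
10.5 [496.5559 -86.4031  83.0041] -87.14283800209941 [ 0.1408 -0.1271 -0.9503] [-0.028   0.0137  0.0127] 19.119645186415458
```

View pics/s8.png

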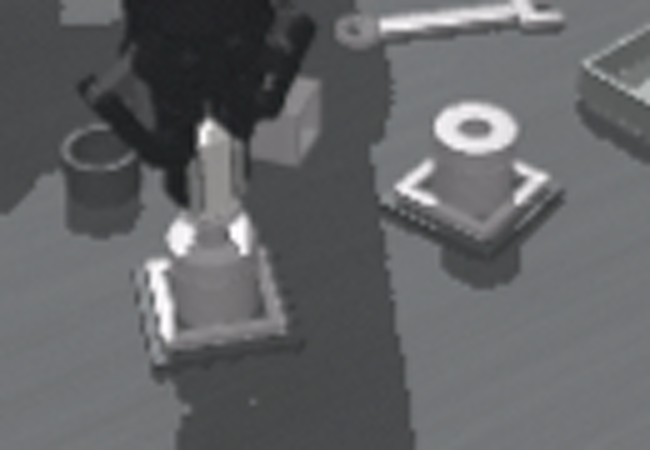

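Emit:
move_arm(
  moves=[
    {"hand": 0.0,"tx": 0,"ty": 0,"tz": -0.03,"roll": 0},
    {"hand": 0.0,"tx": 0,"ty": 0,"tz": -0.07,"roll": 0},
    {"hand": 0.0,"tx": 0,"ty": 0.004,"tz": -0.077,"roll": 0},
    {"hand": 0.0,"tx": -0.04,"ty": 0.015,"tz": -0.077,"roll": 0},
    {"hand": 0.0,"tx": -0.085,"ty": 0.028,"tz": -0.077,"roll": 0},
    {"hand": 0.0,"tx": -0.13,"ty": 0.04,"tz": -0.077,"roll": 0},
    {"hand": 0.0,"tx": -0.17,"ty": 0.05,"tz": -0.077,"roll": 0},
    {"hand": 0.0,"tx": -0.183,"ty": 0.051,"tz": -0.077,"roll": 0},
  ],
)

```text
t: 11.3
tool_pos: [434.5, 96.4, 159.2]
tcp_rot: [2.279, -2.161, -0.003]
ft_force: [1.3, -0.1, -1.4]
gripper_width: 18.8
```

Run:
```python
from h import *
for i in range(8): w=get("wrist")
s=ctrl.get_state();print(s["t"],s["tool_pos"],yaw(),s["ft_force"],s["joint_vel"],s["gripper_width"])
np.save("T9.npy",w["T"])
save(w,"w9a.png",5,(170,50,330,155)); save(w,"w9b.png",6,(200,195,310,330))
```

```text
11.7 [437.0909  92.704  160.2435] -87.25438346398316 [-0.123   0.257  -1.2663] [ 0.0022 -0.0021  0.0019  0.0008 -0.0007  0.0027] 19.003440851374922
```

View pics/w9a.png

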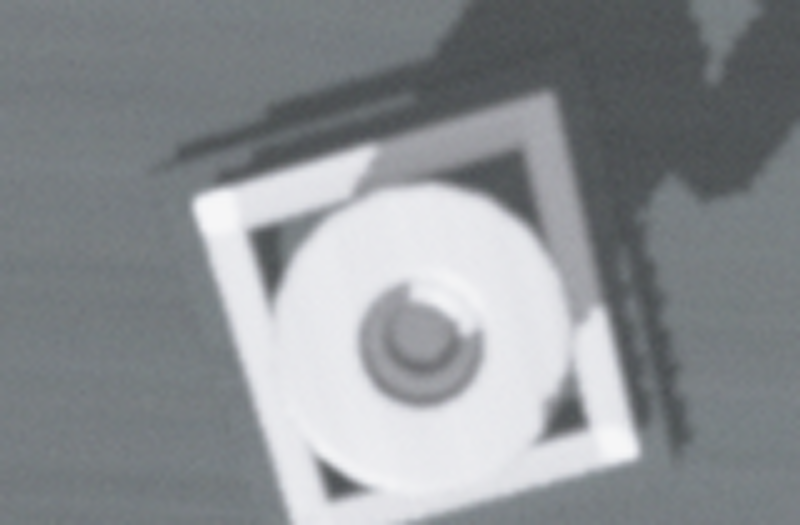

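View pics/w9b.png

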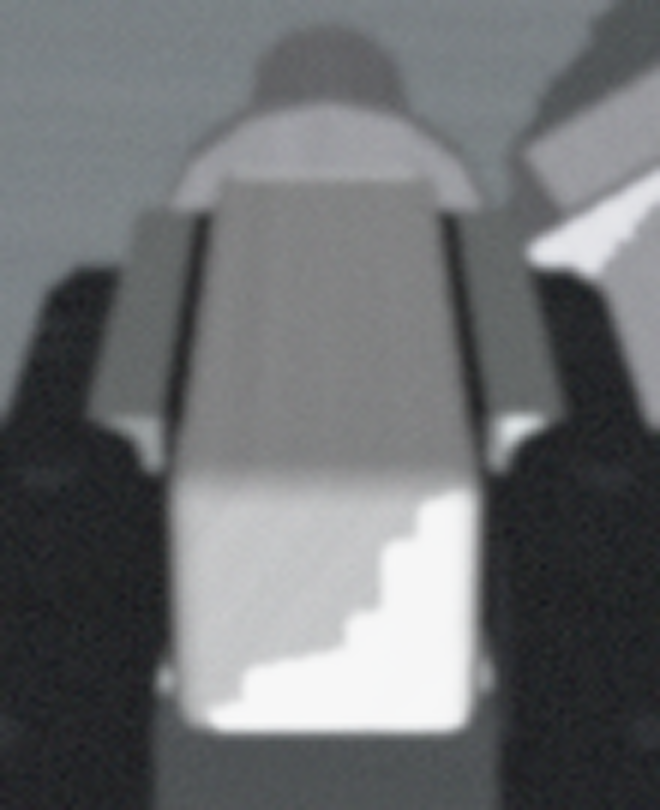

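Run:
```python
from h import *
w=get("wrist"); s=ctrl.get_state(); p=back(w,(170+422.5/5,50+341/5),58); print(p)
m=R.from_rotvec(s["tcp_rot"]).as_matrix(); print(m.T@(p-s["tool_pos"]),s["tool_pos"])
```

```text
[496.9938  95.8931  58.    ]
[ -0.1916 -60.0852 102.2287] [437.0002  92.8259 160.2366]
```

Emit:
move_arm(
  moves=[
    {"hand": 0.0,"tx": -0.0001,"ty": -0.035,"tz": 0.0,"roll": 0},
    {"hand": 0.0,"tx": -0.0001,"ty": -0.0585,"tz": 0.01,"roll": 0},
    {"hand": 0.0,"tx": -0.0001,"ty": -0.0589,"tz": 0.03,"roll": 0},
    {"hand": 0.0,"tx": -0.0001,"ty": -0.0589,"tz": 0.04,"roll": 0},
    {"hand": 0.0,"tx": -0.0001,"ty": -0.0589,"tz": 0.042,"roll": 0},
    {"hand": 0.0,"tx": -0.0001,"ty": -0.0589,"tz": 0.042,"roll": 0},
    {"hand": 0.0,"tx": -0.0001,"ty": -0.0589,"tz": 0.042,"roll": 0},
    {"hand": 0.0,"tx": -0.0001,"ty": -0.0589,"tz": 0.042,"roll": 0},
  ],
)

```text
t: 12.55
tool_pos: [495.9, 96.8, 119.3]
tcp_rot: [-2.275, 2.165, -0.002]
ft_force: [0.3, 0.1, -1.2]
gripper_width: 19.2
```

Run:
```python
from h import *
w=get("wrist"); save(w,"w10.png",3,(160,120,340,310))
s=ctrl.get_state();print(s["t"],s["tool_pos"],yaw(),s["ft_force"],s["gripper_width"])
```

```text
12.6 [495.9123  96.7868 119.203 ] -87.14177294245268 [-0.5289  0.232  -2.3626] 19.322820059866967
```

View pics/w10.png

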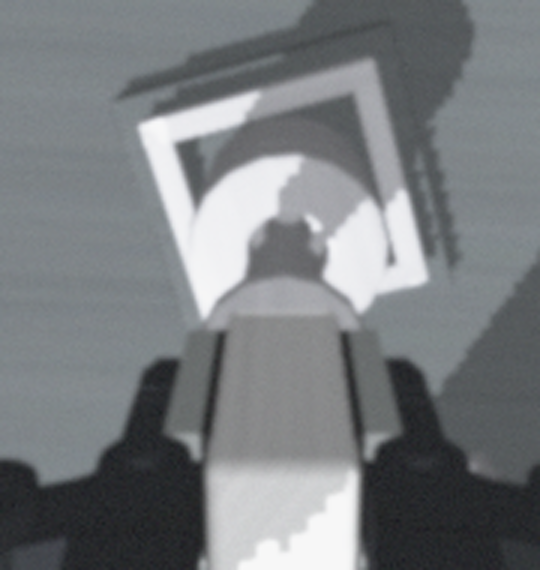

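Emit:
move_arm(
  moves=[
    {"hand": 0.0,"tx": 0.0005,"ty": 0,"tz": 0.004,"roll": 0},
    {"hand": 0.0,"tx": 0.0005,"ty": 0,"tz": 0.007,"roll": 0},
    {"hand": 0.0,"tx": 0.0005,"ty": 0,"tz": 0.01,"roll": 0},
    {"hand": 0.0,"tx": 0.0005,"ty": 0,"tz": 0.012,"roll": 0},
    {"hand": 0.0,"tx": 0.0005,"ty": 0,"tz": 0.014,"roll": 0},
    {"hand": 0.0,"tx": 0.0005,"ty": 0,"tz": 0.015,"roll": 0},
    {"hand": 0.0,"tx": 0.0005,"ty": 0,"tz": 0.015,"roll": 0},
    {"hand": 0.0,"tx": 0.0005,"ty": 0,"tz": 0.015,"roll": 0},
  ],
)

```text
t: 13.4
tool_pos: [495.6, 96.2, 103.3]
tcp_rot: [2.276, -2.165, 0.0]
ft_force: [-0.8, -0.2, -3.2]
gripper_width: 19.0
```

Emit:
move_arm(
  moves=[
    {"hand": 0.0,"tx": 0,"ty": 0,"tz": 0.001,"roll": 0},
    {"hand": 0.0,"tx": 0,"ty": 0,"tz": 0.002,"roll": 0},
    {"hand": 0.0,"tx": 0,"ty": 0,"tz": 0.003,"roll": 0},
    {"hand": 0.0,"tx": 0,"ty": 0,"tz": 0.004,"roll": 0},
    {"hand": 0.0,"tx": 0,"ty": 0,"tz": 0.005,"roll": 0},
    {"hand": 0.0,"tx": 0,"ty": 0,"tz": 0.006,"roll": 0},
    {"hand": 0.0,"tx": 0,"ty": 0,"tz": 0.007,"roll": 0},
    {"hand": 0.0,"tx": 0,"ty": 0,"tz": 0.007,"roll": 0},
  ],
)

```text
t: 14.2
tool_pos: [495.5, 96.2, 96.1]
tcp_rot: [-2.276, 2.165, -0.0]
ft_force: [0.7, -1.3, -2.7]
gripper_width: 18.9
```

Emit:
move_arm(
  moves=[
    {"hand": 0.0,"tx": 0,"ty": 0,"tz": 0.0005,"roll": 0},
    {"hand": 0.0,"tx": 0,"ty": 0,"tz": 0.001,"roll": 0},
    {"hand": 0.0,"tx": 0,"ty": 0,"tz": 0.0015,"roll": 0},
    {"hand": 0.0,"tx": 0,"ty": 0,"tz": 0.002,"roll": 0},
    {"hand": 0.0,"tx": 0,"ty": 0,"tz": 0.002,"roll": 0},
    {"hand": 0.0,"tx": 0,"ty": 0,"tz": 0.002,"roll": 0},
    {"hand": 0.0,"tx": 0,"ty": 0,"tz": 0.002,"roll": 0},
    {"hand": 0.0,"tx": 0,"ty": 0,"tz": 0.002,"roll": 0},
  ],
)

```text
t: 15.0
tool_pos: [495.6, 96.3, 94.3]
tcp_rot: [-2.276, 2.165, -0.0]
ft_force: [0.4, -1.3, -1.9]
gripper_width: 19.0
```

Emit:
move_arm(
  moves=[
    {"hand": 0.0,"tx": 0,"ty": 0,"tz": 0.0003,"roll": 0},
    {"hand": 0.0,"tx": 0,"ty": 0,"tz": 0.0005,"roll": 0},
    {"hand": 0.0,"tx": 0,"ty": 0,"tz": 0.0008,"roll": 0},
    {"hand": 0.0,"tx": 0,"ty": 0,"tz": 0.001,"roll": 0},
    {"hand": 0.0,"tx": 0,"ty": 0,"tz": 0.0012,"roll": 0},
    {"hand": 0.0,"tx": 0,"ty": 0,"tz": 0.0014,"roll": 0},
    {"hand": 0.0,"tx": 0,"ty": 0,"tz": 0.0014,"roll": 0},
    {"hand": 0.0,"tx": 0,"ty": 0,"tz": 0.0014,"roll": 0},
  ],
)

```text
t: 15.8
tool_pos: [495.5, 96.3, 92.9]
tcp_rot: [-2.276, 2.165, -0.0]
ft_force: [0.9, -2.0, -1.5]
gripper_width: 19.1
```

Emit:
move_arm(
  moves=[
    {"hand": 0.0,"tx": 0,"ty": 0,"tz": 0.0002,"roll": 0},
    {"hand": 0.0,"tx": 0,"ty": 0,"tz": 0.0004,"roll": 0},
    {"hand": 0.0,"tx": 0,"ty": 0,"tz": 0.0006,"roll": 0},
    {"hand": 0.0,"tx": 0,"ty": 0,"tz": 0.0008,"roll": 0},
    {"hand": 0.0,"tx": 0,"ty": 0,"tz": 0.0008,"roll": 0},
    {"hand": 0.0,"tx": 0,"ty": 0,"tz": 0.0008,"roll": 0},
    {"hand": 0.0,"tx": 0,"ty": 0,"tz": 0.0008,"roll": 0},
    {"hand": 0.0,"tx": 0,"ty": 0,"tz": 0.0008,"roll": 0},
  ],
)

```text
t: 16.6
tool_pos: [495.6, 96.3, 92.2]
tcp_rot: [-2.276, 2.165, -0.0]
ft_force: [1.5, -2.5, 1.0]
gripper_width: 19.5
```

Emit:
move_arm(
  moves=[
    {"hand": 0.0,"tx": 0,"ty": 0,"tz": 0.0002,"roll": 0},
    {"hand": 0.0,"tx": 0,"ty": 0,"tz": 0.0004,"roll": 0},
    {"hand": 0.0,"tx": 0,"ty": 0,"tz": 0.0006,"roll": 0},
    {"hand": 0.0,"tx": 0,"ty": 0,"tz": 0.0006,"roll": 0},
    {"hand": 0.0,"tx": 0,"ty": 0,"tz": 0.0006,"roll": 0},
    {"hand": 0.0,"tx": 0,"ty": 0,"tz": 0.0006,"roll": 0},
    {"hand": 0.0,"tx": 0,"ty": 0,"tz": 0.0006,"roll": 0},
    {"hand": 0.0,"tx": 0,"ty": 0,"tz": 0.0006,"roll": 0},
  ],
)

```text
t: 17.4
tool_pos: [495.8, 96.3, 92.1]
tcp_rot: [-2.276, 2.165, -0.001]
ft_force: [-1.1, -1.8, 4.7]
gripper_width: 19.4
```

Emit:
move_arm(
  moves=[
    {"hand": 0.0,"tx": 0,"ty": 0,"tz": 0.0002,"roll": 0},
    {"hand": 0.0,"tx": 0,"ty": 0,"tz": 0.0004,"roll": 0},
    {"hand": 0.0,"tx": 0,"ty": 0,"tz": 0.0004,"roll": 0},
    {"hand": 0.0,"tx": 0,"ty": 0,"tz": 0.0004,"roll": 0},
    {"hand": 0.0,"tx": 0,"ty": 0,"tz": 0.0004,"roll": 0},
    {"hand": 0.0,"tx": 0,"ty": 0,"tz": 0.0004,"roll": 0},
    {"hand": 0.0,"tx": 0,"ty": 0,"tz": 0.0004,"roll": 0},
    {"hand": 0.0,"tx": 0,"ty": 0,"tz": 0.0004,"roll": 0},
  ],
)

```text
t: 18.2
tool_pos: [495.8, 96.3, 92.0]
tcp_rot: [-2.276, 2.165, -0.0]
ft_force: [-1.9, -1.8, 8.9]
gripper_width: 19.3
```

Run:
```python
from h import *
c=get("scene");save(c,"s11.png",5,(180,140,310,230))
s=ctrl.get_state();print(s["t"],s["tool_pos"],yaw(),s["ft_force"],s["moment"],s["gripper_width"])
```

```text
18.25 [495.8725  96.283   92.0125] -87.14091472530338 [-1.9431 -1.3397  7.1879] [-0.4271  0.4282 -0.0554] 19.21259242828963
```

View pics/s11.png

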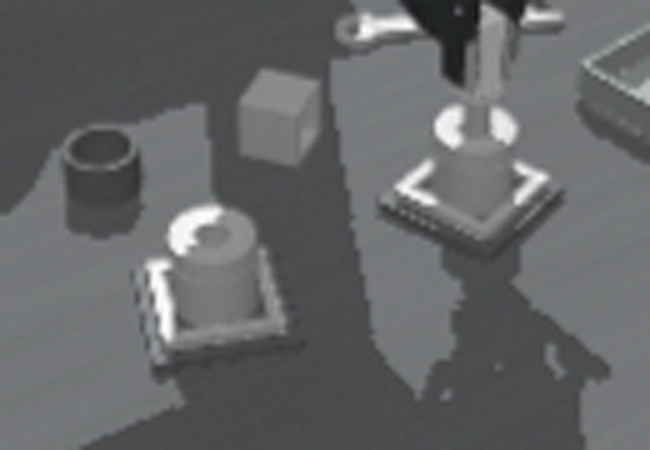

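Emit:
move_arm(
  moves=[
    {"hand": 0.0,"tx": 0,"ty": 0,"tz": -0.03,"roll": 0},
    {"hand": 0.0,"tx": 0,"ty": 0,"tz": -0.05,"roll": 0},
    {"hand": 0.0,"tx": 0.01,"ty": 0.001,"tz": -0.055,"roll": 0},
    {"hand": 0.0,"tx": 0.055,"ty": 0.003,"tz": -0.055,"roll": 0},
    {"hand": 0.0,"tx": 0.1,"ty": 0.005,"tz": -0.055,"roll": 0},
    {"hand": 0.0,"tx": 0.145,"ty": 0.007,"tz": -0.055,"roll": 0},
    {"hand": 0.0,"tx": 0.175,"ty": 0.0083,"tz": -0.055,"roll": 0},
    {"hand": 0.0,"tx": 0.1825,"ty": 0.0083,"tz": -0.055,"roll": 0},
  ],
)

```text
t: 19.05
tool_pos: [495.2, -89.1, 144.7]
tcp_rot: [2.271, -2.17, -0.003]
ft_force: [0.7, -0.4, -1.2]
gripper_width: 19.2
```

Run:
```python
from h import *
for i in range(5): w=get("wrist")
save(w,"w12.png",3,(160,120,340,310))
s=ctrl.get_state();print(s["t"],s["tool_pos"],yaw(),s["ft_force"],s["joint_vel"][0],s["gripper_width"])
```

```text
19.3 [495.7543 -85.2395 145.318 ] -87.08008243036087 [-0.2853  1.0487 -1.3434] 0.011043238978307796 19.412572962329328
```

View pics/w12.png

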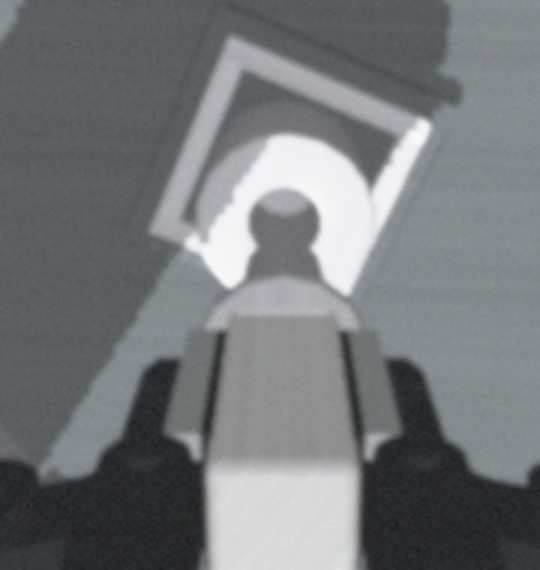

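Emit:
move_arm(
  moves=[
    {"hand": 0.0,"tx": 0.001,"ty": -0.0008,"tz": 0.01,"roll": 0},
    {"hand": 0.0,"tx": 0.001,"ty": -0.0008,"tz": 0.02,"roll": 0},
    {"hand": 0.0,"tx": 0.001,"ty": -0.0008,"tz": 0.027,"roll": 0},
    {"hand": 0.0,"tx": 0.001,"ty": -0.0008,"tz": 0.032,"roll": 0},
    {"hand": 0.0,"tx": 0.001,"ty": -0.0008,"tz": 0.036,"roll": 0},
    {"hand": 0.0,"tx": 0.001,"ty": -0.0008,"tz": 0.039,"roll": 0},
    {"hand": 0.0,"tx": 0.001,"ty": -0.0008,"tz": 0.042,"roll": 0},
    {"hand": 0.0,"tx": 0.001,"ty": -0.0008,"tz": 0.042,"roll": 0},
  ],
)

```text
t: 20.1
tool_pos: [496.5, -87.0, 103.4]
tcp_rot: [2.276, -2.165, -0.003]
ft_force: [-1.6, 1.6, -3.0]
gripper_width: 19.2
```

Emit:
move_arm(
  moves=[
    {"hand": 0.0,"tx": -0.0005,"ty": 0.0002,"tz": 0.002,"roll": 0},
    {"hand": 0.0,"tx": -0.0005,"ty": 0.0002,"tz": 0.005,"roll": 0},
    {"hand": 0.0,"tx": -0.0005,"ty": 0.0002,"tz": 0.008,"roll": 0},
    {"hand": 0.0,"tx": -0.0005,"ty": 0.0002,"tz": 0.011,"roll": 0},
    {"hand": 0.0,"tx": -0.0005,"ty": 0.0002,"tz": 0.014,"roll": 0},
    {"hand": 0.0,"tx": -0.0005,"ty": 0.0002,"tz": 0.017,"roll": 0},
    {"hand": 0.0,"tx": -0.0005,"ty": 0.0002,"tz": 0.02,"roll": 0},
    {"hand": 0.0,"tx": -0.0005,"ty": 0.0002,"tz": 0.022,"roll": 0},
  ],
)

```text
t: 20.9
tool_pos: [496.7, -86.8, 81.7]
tcp_rot: [2.276, -2.165, -0.001]
ft_force: [-3.6, 0.2, 0.2]
gripper_width: 19.0
```

Emit:
move_arm(
  moves=[
    {"hand": 0.0,"tx": 0,"ty": 0.0005,"tz": 0.001,"roll": 0},
    {"hand": 0.0,"tx": 0,"ty": 0.0005,"tz": 0.003,"roll": 0},
    {"hand": 0.0,"tx": 0,"ty": 0.0005,"tz": 0.005,"roll": 0},
    {"hand": 0.0,"tx": 0,"ty": 0.0005,"tz": 0.007,"roll": 0},
    {"hand": 0.0,"tx": 0,"ty": 0.0005,"tz": 0.009,"roll": 0},
    {"hand": 0.0,"tx": 0,"ty": 0.0005,"tz": 0.011,"roll": 0},
    {"hand": 0.0,"tx": 0,"ty": 0.0005,"tz": 0.012,"roll": 0},
    {"hand": 0.0,"tx": 0,"ty": 0.0005,"tz": 0.0125,"roll": 0},
  ],
)

```text
t: 21.7
tool_pos: [496.4, -86.9, 69.4]
tcp_rot: [2.276, -2.165, -0.0]
ft_force: [-2.8, 1.3, 1.1]
gripper_width: 19.0
```

Emit:
move_arm(
  moves=[
    {"hand": 0.0,"tx": -0.0003,"ty": 0.0004,"tz": 0.0004,"roll": 0},
    {"hand": 0.0,"tx": -0.0003,"ty": 0.0004,"tz": 0.0008,"roll": 0},
    {"hand": 0.0,"tx": -0.0003,"ty": 0.0004,"tz": 0.0012,"roll": 0},
    {"hand": 0.0,"tx": -0.0003,"ty": 0.0004,"tz": 0.0016,"roll": 0},
    {"hand": 0.0,"tx": -0.0003,"ty": 0.0004,"tz": 0.002,"roll": 0},
    {"hand": 0.0,"tx": -0.0003,"ty": 0.0004,"tz": 0.002,"roll": 0},
    {"hand": 0.0,"tx": -0.0003,"ty": 0.0004,"tz": 0.002,"roll": 0},
    {"hand": 0.0,"tx": -0.0003,"ty": 0.0004,"tz": 0.002,"roll": 0},
  ],
)

```text
t: 22.5
tool_pos: [495.9, -86.6, 67.7]
tcp_rot: [2.276, -2.165, -0.001]
ft_force: [-4.1, 2.5, 3.9]
gripper_width: 19.2
```

Emit:
move_arm(
  moves=[
    {"hand": 0.0,"tx": 0,"ty": 0.0,"tz": 0.0003,"roll": 0},
    {"hand": 0.0,"tx": 0,"ty": 0.0,"tz": 0.0006,"roll": 0},
    {"hand": 0.0,"tx": 0,"ty": 0.0,"tz": 0.0008,"roll": 0},
    {"hand": 0.0,"tx": 0,"ty": 0.0,"tz": 0.0008,"roll": 0},
    {"hand": 0.0,"tx": 0,"ty": 0.0,"tz": 0.0008,"roll": 0},
    {"hand": 0.0,"tx": 0,"ty": 0.0,"tz": 0.0008,"roll": 0},
    {"hand": 0.0,"tx": 0,"ty": 0.0,"tz": 0.0008,"roll": 0},
    {"hand": 0.0,"tx": 0,"ty": 0.0,"tz": 0.0008,"roll": 0},
  ],
)

```text
t: 23.3
tool_pos: [496.1, -86.6, 67.7]
tcp_rot: [2.276, -2.165, -0.001]
ft_force: [-7.1, 2.6, 9.4]
gripper_width: 19.4
```

Run:
```python
from h import *
c=get("scene");save(c,"s13.png",5,(180,140,310,230))
c=get("wrist");save(c,"w13.png",3,(160,100,340,300))
s=ctrl.get_state();print(s["t"],s["tool_pos"],yaw(),s["ft_force"],s["moment"],s["gripper_width"])
```

```text
23.4 [496.0658 -86.5873  67.7184] -87.13483917457476 [-7.2538  2.8456 10.2619] [0.5862 1.4032 0.0047] 19.092515704175803
```

View pics/s13.png

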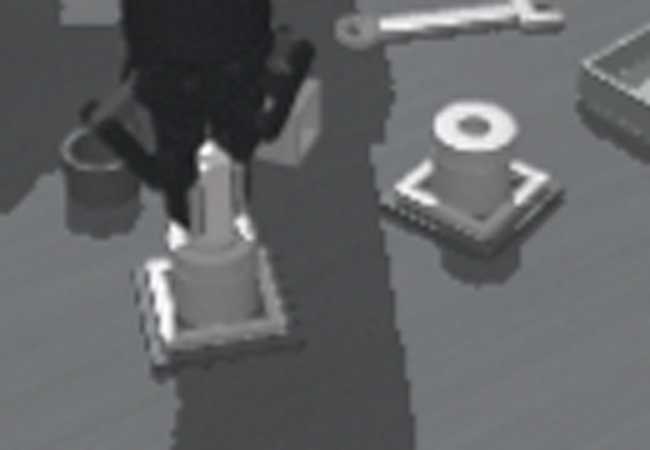

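View pics/w13.png

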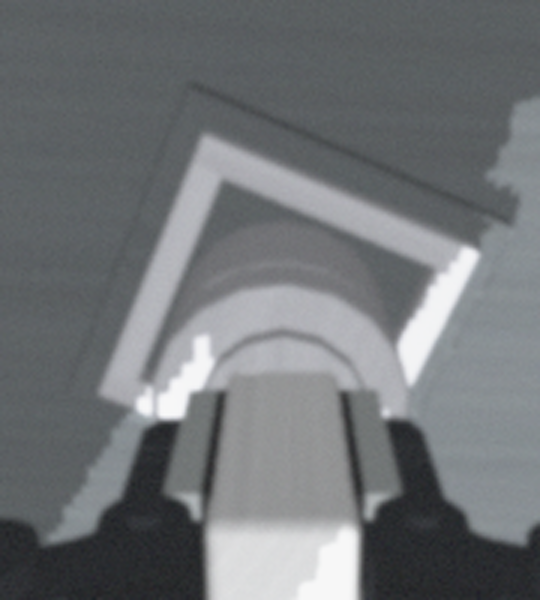

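Emit:
move_arm(
  moves=[
    {"hand": 0.0,"tx": 0,"ty": 0.0003,"tz": 0,"roll": 0},
    {"hand": 0.0,"tx": -0.0003,"ty": 0.0006,"tz": 0.0,"roll": 0},
    {"hand": 0.0,"tx": -0.0003,"ty": 0.0008,"tz": 0.0,"roll": 0},
    {"hand": 0.0,"tx": -0.0003,"ty": 0.0008,"tz": 0.0,"roll": 0},
    {"hand": 0.0,"tx": -0.0003,"ty": 0.0008,"tz": 0.0,"roll": 0},
    {"hand": 0.0,"tx": -0.0003,"ty": 0.0008,"tz": 0.0,"roll": 0},
    {"hand": 0.0,"tx": -0.0003,"ty": 0.0008,"tz": 0.0,"roll": 0},
    {"hand": 0.0,"tx": -0.0003,"ty": 0.0008,"tz": 0.0,"roll": 0},
  ],
)

```text
t: 24.2
tool_pos: [495.8, -86.5, 67.7]
tcp_rot: [-2.276, 2.165, -0.002]
ft_force: [-5.2, 2.2, 6.2]
gripper_width: 19.1
```

Emit:
move_arm(
  moves=[
    {"hand": 0.0,"tx": 0,"ty": 0.0003,"tz": -0.0003,"roll": 0},
    {"hand": 0.03,"tx": 0,"ty": 0.0003,"tz": -0.0003,"roll": 0},
    {"hand": 0.05,"tx": 0,"ty": 0.0003,"tz": -0.0003,"roll": 0},
    {"hand": 0.085,"tx": 0,"ty": 0.0003,"tz": -0.0003,"roll": 0},
    {"hand": 0.085,"tx": 0,"ty": 0.0003,"tz": -0.0003,"roll": 0},
    {"hand": 0.085,"tx": 0,"ty": 0.0003,"tz": -0.0003,"roll": 0},
    {"hand": 0.085,"tx": 0,"ty": 0.0003,"tz": -0.0003,"roll": 0},
    {"hand": 0.085,"tx": 0,"ty": 0.0003,"tz": -0.0003,"roll": 0},
  ],
)

```text
t: 25.0
tool_pos: [494.9, -86.4, 67.1]
tcp_rot: [-2.276, 2.165, -0.0]
ft_force: [-0.4, -0.0, 0.6]
gripper_width: 84.9
```

Run:
```python
from h import *
c=get("wrist");save(c,"w14.png",1.5)
s=ctrl.get_state();print(s["t"],s["tool_pos"],yaw(),s["ft_force"],s["gripper_width"])
```

```text
25.05 [494.9212 -86.3755  67.0802] -87.14219558433464 [-0.5114  0.5505  0.1341] 85.0119642984367
```

View pics/w14.png

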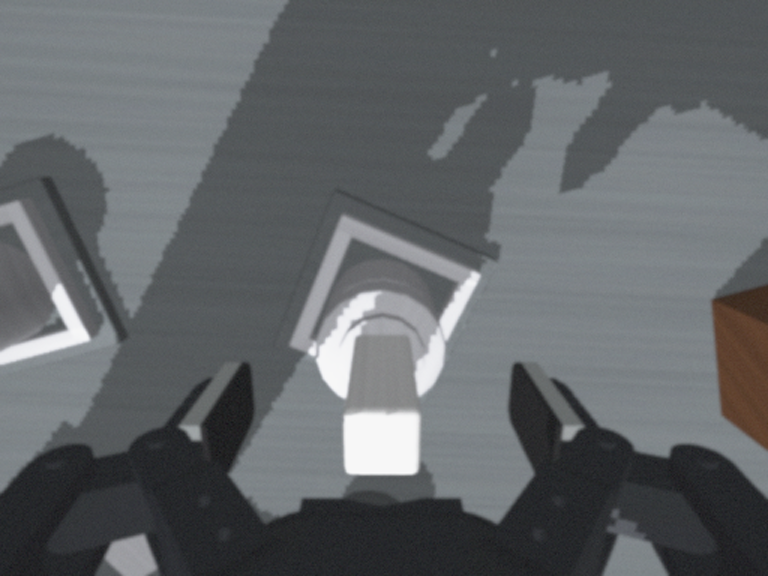

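Emit:
move_arm(
  moves=[
    {"hand": 0.085,"tx": 0,"ty": 0.0,"tz": -0.04,"roll": 0},
    {"hand": 0.085,"tx": 0,"ty": 0.0,"tz": -0.09,"roll": 0},
    {"hand": 0.085,"tx": 0,"ty": 0.0,"tz": -0.12,"roll": 0},
    {"hand": 0.085,"tx": -0.03,"ty": -0.002,"tz": -0.12,"roll": 0},
    {"hand": 0.085,"tx": -0.075,"ty": -0.004,"tz": -0.12,"roll": 0},
    {"hand": 0.085,"tx": -0.12,"ty": -0.006,"tz": -0.12,"roll": 0},
    {"hand": 0.085,"tx": -0.165,"ty": -0.0085,"tz": -0.12,"roll": 0},
    {"hand": 0.085,"tx": -0.182,"ty": -0.0098,"tz": -0.12,"roll": 0},
  ],
)

```text
t: 25.85
tool_pos: [495.0, 99.0, 187.1]
tcp_rot: [-2.279, 2.161, 0.001]
ft_force: [0.3, 0.5, 0.4]
gripper_width: 84.7
```

Run:
```python
from h import *
for i in range(5): w=get("wrist")
save(w,"w15.png",1.5)
t=get("top");save(t,"t15.png",5,(90,160,220,250)); save(t,"t15b.png",6,(240,170,310,240))
s=ctrl.get_state();print(s["t"],s["tool_pos"],yaw(),s["ft_force"],s["joint_vel"][0],s["gripper_width"])
```

```text
26.15 [495.6989  95.0046 187.0545] -87.21376840489658 [0.4048 0.2343 0.5573] -0.010070857514841023 85.02361666694644
```

View pics/w15.png

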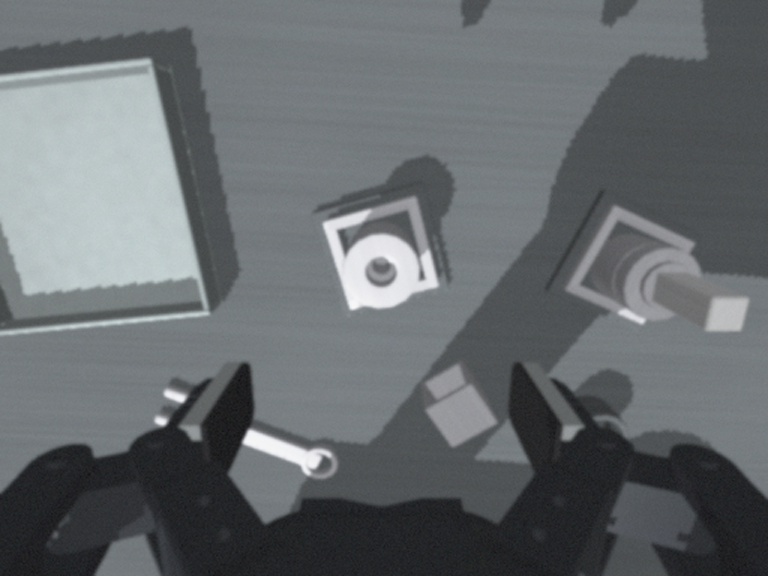

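View pics/t15.png

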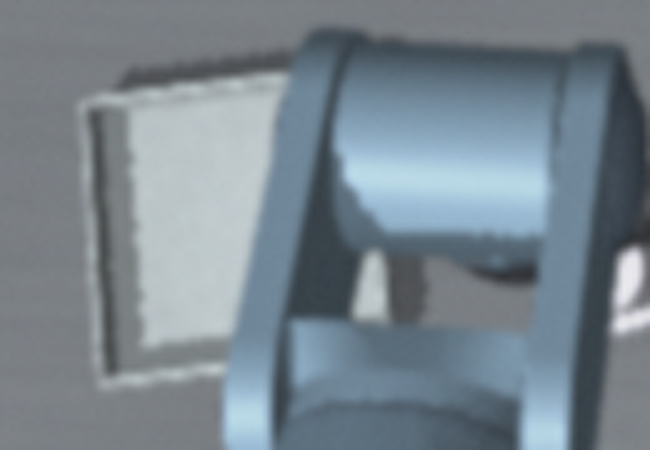

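View pics/t15b.png

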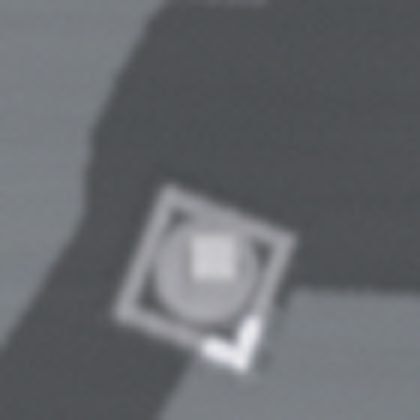

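Emit:
move_arm(
  moves=[
    {"hand": 0.085,"tx": -0.0008,"ty": 0.0,"tz": 0.04,"roll": 0},
    {"hand": 0.085,"tx": -0.0008,"ty": 0.0,"tz": 0.08,"roll": 0},
    {"hand": 0.085,"tx": -0.0008,"ty": 0.0,"tz": 0.11,"roll": 0},
    {"hand": 0.085,"tx": -0.0008,"ty": 0.0,"tz": 0.13,"roll": 0},
    {"hand": 0.085,"tx": -0.0008,"ty": 0.0,"tz": 0.147,"roll": 0},
    {"hand": 0.085,"tx": -0.0008,"ty": 0.0,"tz": 0.16,"roll": 0},
    {"hand": 0.085,"tx": -0.0008,"ty": 0.0,"tz": 0.166,"roll": 0},
    {"hand": 0.085,"tx": -0.0008,"ty": 0.0,"tz": 0.166,"roll": 0},
  ],
)

```text
t: 26.95
tool_pos: [495.3, 96.2, 20.6]
tcp_rot: [2.275, -2.166, -0.001]
ft_force: [-0.4, 0.3, -0.2]
gripper_width: 85.2
```

Run:
```python
from h import *
w=get("wrist")
save(w,"w16.png",1.2)
s=ctrl.get_state();print(s["t"],s["tool_pos"],yaw(),s["ft_force"],s["gripper_width"])
```

```text
27.0 [495.9107  96.364   21.3399] -87.17863376533317 [0.5391 0.685  0.5382] 84.64918378268872
```

View pics/w16.png

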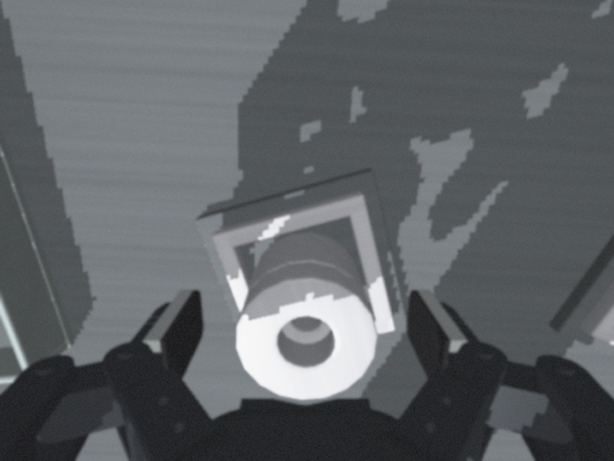

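Centred between the jaws; close on the boss.

Emit:
move_arm(
  moves=[
    {"hand": 0.0,"tx": 0,"ty": 0.0,"tz": 0,"roll": 0},
    {"hand": 0.0,"tx": 0,"ty": 0.0,"tz": 0,"roll": 0},
    {"hand": 0.0,"tx": 0,"ty": 0.0,"tz": 0,"roll": 0},
    {"hand": 0.0,"tx": 0,"ty": 0.0,"tz": 0,"roll": 0},
    {"hand": 0.0,"tx": 0,"ty": 0.0,"tz": 0,"roll": 0},
    {"hand": 0.0,"tx": 0,"ty": 0.0,"tz": 0,"roll": 0},
    {"hand": 0.0,"tx": 0,"ty": 0.0,"tz": 0,"roll": 0},
    {"hand": 0.0,"tx": 0,"ty": 0.0,"tz": -0.005,"roll": 0},
  ],
  newtons=80,
)

```text
t: 27.8
tool_pos: [495.6, 96.5, 25.7]
tcp_rot: [-2.276, 2.165, -0.001]
ft_force: [3.8, -1.7, -7.7]
gripper_width: 47.7
```

Emit:
move_arm(
  moves=[
    {"hand": 0.0,"tx": 0,"ty": 0.0,"tz": -0.02,"roll": 0},
    {"hand": 0.0,"tx": 0,"ty": 0.0,"tz": -0.05,"roll": 0},
    {"hand": 0.0,"tx": -0.005,"ty": -0.001,"tz": -0.075,"roll": 0},
    {"hand": 0.0,"tx": -0.05,"ty": -0.008,"tz": -0.075,"roll": 0},
    {"hand": 0.0,"tx": -0.095,"ty": -0.016,"tz": -0.075,"roll": 0},
    {"hand": 0.0,"tx": -0.14,"ty": -0.024,"tz": -0.075,"roll": 0},
    {"hand": 0.0,"tx": -0.185,"ty": -0.032,"tz": -0.075,"roll": 0},
    {"hand": 0.0,"tx": -0.218,"ty": -0.037,"tz": -0.075,"roll": 0},
  ],
)

```text
t: 28.6
tool_pos: [520.3, 318.8, 100.1]
tcp_rot: [2.276, -2.163, -0.003]
ft_force: [0.2, -0.7, -3.8]
gripper_width: 47.8
```

Run:
```python
from h import *
for i in range(4): w=get("wrist")
save(w,"w17.png",1.2)
c=get("scene");save(c,"s17.png",1.5)
s=ctrl.get_state();print(s["t"],s["tool_pos"],yaw(),s["ft_force"],s["gripper_width"])
print([(d["position"],round(d["p"],2)) for d in ctrl.spot_point("scene","scrap_tray")][:2])
```

```text
28.85 [520.4166 315.812   99.8839] -87.12610038255998 [ 0.6125  0.3958 -2.8845] 47.70191087392216
[([522.2, 316.9, 3.7], 0.95), ([355.3, -85.3, -2.9], 0.74)]
```

View pics/w17.png

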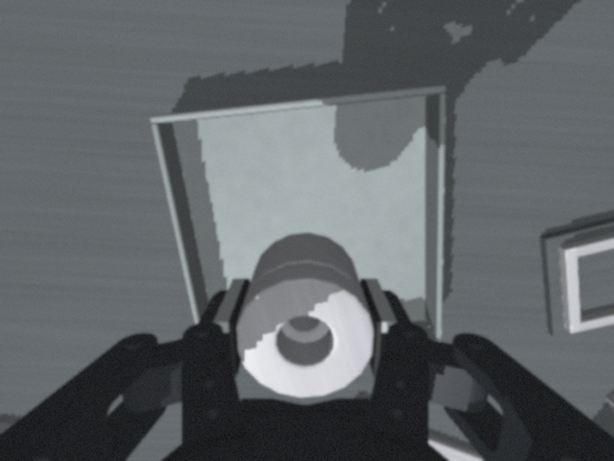

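View pics/s17.png

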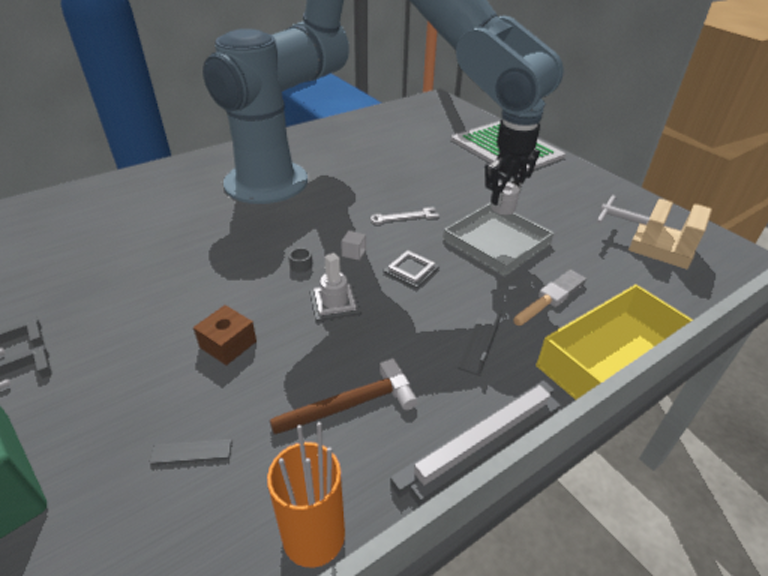

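Emit:
move_arm(
  moves=[
    {"hand": 0.0,"tx": 0,"ty": -0.002,"tz": 0.03,"roll": 0},
    {"hand": 0.0,"tx": 0,"ty": -0.002,"tz": 0.055,"roll": 0},
    {"hand": 0.0,"tx": 0,"ty": -0.002,"tz": 0.068,"roll": 0},
    {"hand": 0.0,"tx": 0,"ty": -0.002,"tz": 0.074,"roll": 0},
    {"hand": 0.0,"tx": 0,"ty": -0.002,"tz": 0.077,"roll": 0},
    {"hand": 0.0,"tx": 0,"ty": -0.002,"tz": 0.079,"roll": 0},
    {"hand": 0.0,"tx": 0,"ty": -0.002,"tz": 0.08,"roll": 0},
    {"hand": 0.0,"tx": 0,"ty": -0.002,"tz": 0.08,"roll": 0},
  ],
)

```text
t: 29.7
tool_pos: [524.2, 316.6, 21.9]
tcp_rot: [-2.275, 2.165, -0.001]
ft_force: [-0.3, -0.7, -3.8]
gripper_width: 48.0
```

Emit:
move_arm(
  moves=[
    {"hand": 0.0,"tx": 0,"ty": 0,"tz": 0.001,"roll": 0},
    {"hand": 0.0,"tx": 0,"ty": 0,"tz": 0.002,"roll": 0},
    {"hand": 0.0,"tx": 0,"ty": 0,"tz": 0.003,"roll": 0},
    {"hand": 0.0,"tx": 0,"ty": 0,"tz": 0.0035,"roll": 0},
    {"hand": 0.0,"tx": 0,"ty": 0,"tz": 0.004,"roll": 0},
    {"hand": 0.0,"tx": 0,"ty": 0,"tz": 0.004,"roll": 0},
    {"hand": 0.0,"tx": 0,"ty": 0,"tz": 0.004,"roll": 0},
    {"hand": 0.0,"tx": 0,"ty": 0,"tz": 0.004,"roll": 0},
  ],
)

```text
t: 30.5
tool_pos: [524.0, 316.5, 18.4]
tcp_rot: [2.276, -2.165, 0.0]
ft_force: [-4.0, -0.9, 6.9]
gripper_width: 47.6
```

Emit:
move_arm(
  moves=[
    {"hand": 0.0,"tx": 0,"ty": 0.0004,"tz": -0.0004,"roll": 0},
    {"hand": 0.0,"tx": 0,"ty": 0.0004,"tz": -0.0004,"roll": 0},
    {"hand": 0.055,"tx": 0,"ty": 0.0004,"tz": -0.0004,"roll": 0},
    {"hand": 0.07,"tx": 0,"ty": 0.0004,"tz": -0.0004,"roll": 0},
    {"hand": 0.085,"tx": 0,"ty": 0.0004,"tz": -0.0004,"roll": 0},
    {"hand": 0.085,"tx": 0,"ty": 0.0004,"tz": -0.0004,"roll": 0},
    {"hand": 0.085,"tx": 0,"ty": 0.0004,"tz": -0.0004,"roll": 0},
    {"hand": 0.085,"tx": 0,"ty": 0.0004,"tz": -0.0004,"roll": 0},
  ],
)

```text
t: 31.3
tool_pos: [523.3, 316.3, 17.4]
tcp_rot: [2.276, -2.165, -0.0]
ft_force: [-0.2, 0.0, -0.9]
gripper_width: 85.0
```

Emit:
move_arm(
  moves=[
    {"hand": 0.085,"tx": 0,"ty": 0,"tz": -0.02,"roll": 0},
    {"hand": 0.085,"tx": 0,"ty": 0,"tz": -0.05,"roll": 0},
    {"hand": 0.085,"tx": 0,"ty": 0,"tz": -0.09,"roll": 0},
    {"hand": 0.085,"tx": 0,"ty": 0.03,"tz": -0.13,"roll": 0},
    {"hand": 0.085,"tx": 0,"ty": 0.06,"tz": -0.16,"roll": 0},
    {"hand": 0.085,"tx": 0,"ty": 0.08,"tz": -0.18,"roll": 0},
    {"hand": 0.085,"tx": 0,"ty": 0.08,"tz": -0.18,"roll": 0},
    {"hand": 0.085,"tx": 0,"ty": 0.08,"tz": -0.18,"roll": 0},
  ],
)

```text
t: 32.1
tool_pos: [443.6, 312.4, 197.5]
tcp_rot: [-2.276, 2.164, -0.001]
ft_force: [0.7, 0.3, -1.0]
gripper_width: 85.0
```

Run:
```python
from h import *
w=get("wrist"); w=get("wrist")
save(w,"w18.png",1.2)
c=get("scene");save(c,"s18.png",4,(190,120,380,230))
s=ctrl.get_state();print(s["t"],s["tool_pos"],yaw(),s["ft_force"],s["joint_vel"],s["gripper_width"])
for n in("scene","wrist","top"):
  for t in ("boss_a","gauge","scrap_tray","gauge_tip"): print(n,t,[(d["position"],round(d["p"],2)) for d in ctrl.spot_point(n,t)][:3])
```

```text
32.25 [443.4043 311.9487 195.8253] -87.17749980111176 [ 0.248   0.3134 -0.6148] [-0.0015  0.004  -0.0003 -0.0015  0.0038  0.    ] 85.10215587804468
scene boss_a [([499.4, -88.8, 8.2], 0.76), ([521.9, 315.8, 6.3], 0.52), ([356.8, -84.3, -1.5], 0.26)]
scene gauge [([497.1, -83.8, 56.3], 0.51)]
scene scrap_tray [([525.4, 318.0, 0.6], 0.55), ([725.1, 256.3, 0.0], 0.22)]
scene gauge_tip [([496.7, -88.3, 17.8], 0.78), ([490.7, -83.4, 61.3], 0.46)]
wrist boss_a [([524.8, 313.8, 6.4], 0.66)]
wrist gauge []
wrist scrap_tray []
wrist gauge_tip []
top boss_a [([492.3, -83.6, 5.0], 0.71), ([496.6, 95.7, 9.0], 0.58)]
top gauge [([500.0, -88.0, 54.3], 0.67), ([721.6, 264.1, -2.4], 0.48)]
top scrap_tray [([518.3, 316.3, -4.1], 0.61), ([500.9, -88.2, 57.0], 0.59), ([656.4, -422.8, -0.5], 0.39)]
top gauge_tip [([657.7, -419.1, 0.1], 0.72)]
```

View pics/w18.png

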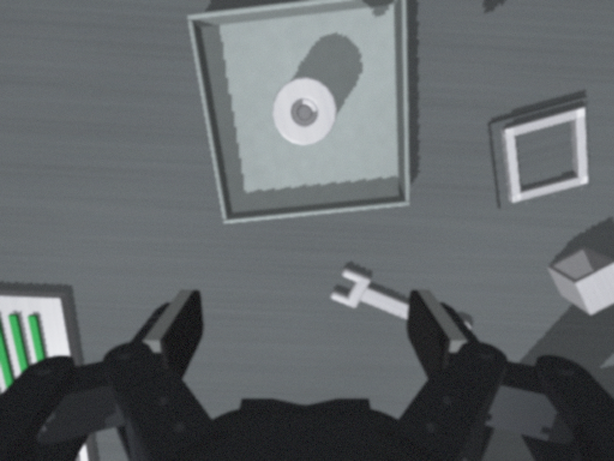

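View pics/s18.png

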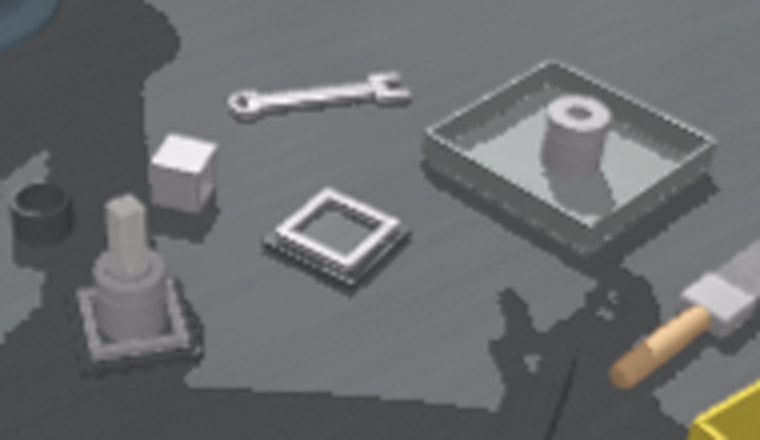

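Run:
```python
from rig import ctrl
print(ctrl.job_done())
```

```text
the job is handed in; nothing more can be done
None
```

The job is handed in at about t = 32 s, inside the 67 s limit; no verdict is reported. The tight boss was in the left nest and is now in the scrap tray. The gauge stands home in the good boss in the right nest.

- **Right nest (good):** on the first try the gauge passed the 15 mm depth with no resistance, so I stopped part-way and withdrew it.
- **Left nest (tight):** the gauge stopped 15 mm down, with the collar about 25 mm above the boss. I pressed it with roughly 7–11 N net. The narrow 12 mm bore was also visible in the wrist picture.
- **Gauge home:** I pushed it into the right boss until the collar met it at about 8–12 N, held it there for more than 0.2 s and released it. It stopped 0.6 mm above the height I worked out from the stop in the tight bore, well within tolerance. A sideways force of up to about 7 N at that moment vanished on release.
- **Tight boss:** I set it upright near the tray's centre with a press of about 11 N, opened the jaws and backed clear.

**Last checks:** the final scene picture shows the gauge upright with its collar on the right boss, which is still in its nest. The tight boss is upright on the tray floor, within about 5 mm of the centre. The bystanders showing in the last close-up pictures had not visibly moved; I did not measure them or check the others again at the end. The arm is clear of everything.

**Disagreement:** after the move, the networks still reported a boss in the left nest from the top camera, with p = 0.58. The scene and wrist pictures show that nest empty.

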